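# Blank off the dust box inlet with its keyed cover

### The arm

A 7-joint arm with a two-finger parallel gripper is mounted at the origin on the work surface. World frame = base frame: x ahead of the robot, y to its left, z up, the work surface at z = 0. Lengths are in m, angles in rad, forces in N, time in s.
With the tool pointing down it reaches from about 0.425 to 0.925 m from the base axis. Payload 6.8 kg.
Tool frame: the origin (TCP) lies midway between the tips of the shut fingers; the grasp point (between the pads) lies 19 mm behind it; z points along the fingers, y is the direction in which the jaws open and shut (so a half turn about z gives the same grasp; the last joint's range is limited). The gripper opens to 85 mm and grips with 20 to 120 N. Pads are 22 mm wide; open, the fingers measure 114 mm over their backs; the gripper's body (76 mm by 85 mm) begins 54 mm behind the grasp point. The pads swing forward as they close: fully open they stand 13 mm farther back than shut.
Start: joints at [-1.363, 0.477, 0.022, 1.555, -0.011, 1.109, -0.083], TCP at [0.21, 0.642, 0.231] pointing down, gripper open.
Joint ranges: [-2.96, 2.96], [-0.34, 2.1], [-1.41, 1.46], [0.24, 2.44], [-1.37, 4.51], [0.17, 1.92], [-2.96, 2.96]. Speed limits (rad/s): [2.39, 2.39, 3.14, 3.14, 3.14, 3.14, 3.14].

### API

Orientations are given as a rotation vector (axis times angle).
In Python, from bench import r, imaging gives the robot as it stands.
- The arm moves only by the tool jog_arm, never from a script. Its argument "rows" is a list of rows, each an object with "delta_rot": the turn, a rotation vector about the tool's x, y, z in degrees, a list of three; "xyz": the shift along the tool's x, y, z in cm, a list of three; "fingers": the closure, from 0 (fully open) to 1 (shut). A call has exactly 5 rows; each row is the pose to reach, as a shift and turn from the pose measured when the call began, along the tool's axes at that moment; what a row does not reach only later rows make up. A row lasts 1/12 s, in which the tool goes at most 41.7 mm and 7.16 degrees, less where a joint would pass 70% of its speed; a pose out of reach is approached as far as the arm can. A call with a gripper value outside its range is refused whole. The fingers move at their own pace and stop on an object; "grip_force" is the grip in N (left out, the last holds). Time passes only in rows, so rows that repeat a pose let the fingers close, or fill a call up. It gives the time, the measured TCP pose, the force and the opening at its end, in the units of the state.
- r.get_obs(): the state, without advancing time (a new reading comes with each control period).
- imaging.grab_frame(name): name is "scene" or "top" or "wrist"; returns the picture (420x560x3 uint8, blue, green, red); there is no depth.
- imaging.camera_info(name): a dict with "camera_matrix" (3x3 intrinsics, pixels), "k1" (the pictures are not rectified: a ray, as slopes to the right and down, at radius r is drawn at 1 + k1 r^2 times it, then the intrinsics apply), "xyz" and "attitude" of the camera in the world. Camera axes: x right, y down, z forward; pixel columns grow to the right and rows downward; lengths in m; the calibration is good to about 2 mm. A picture is of the moment at which its call begins: read the wrist's pose just before it. camera_info takes no time and is no camera call; for the wrist camera it gives the pose at the moment of the call.
- r.hand_in(): hands the job in, once; it reports no verdict.
Trained networks look in the newest picture that a camera, given by its name, has taken for a name from the list of things; names that differ only in an ending like _2 or _b are one class to them, and where a whole thing is asked for, a point or a joint stands for the part that bears it (a point fixed in the world has none). Each returns a list of dicts, best first, with "conf" (0 to 1); they miss things now and then, are a little off and sometimes report something else, mostly with a low value. They report only what shows in the picture. A call takes as long as a camera call. They do not tell look-alikes from the thing itself.
- imaging.find_in(camera, query): "position" ([column, row] in pixels, amid what is visible of it).
- imaging.cut_out(camera, query): "region" (420x560 bool, what is visible of it) and "position" ([column, row] in pixels, amid what is visible of it).
- imaging.tip_of(camera, query): "position" ([column, row] in pixels: a listed point, or the origin of a listed thing).
The state is a dict: "clock": time; "joints": joint angles; "qvel": joint speeds; "tau": joint torques, N m; "tcp_pos": TCP position; "orientation": TCP orientation; "contact_force": force on the tool from outside, world axes, zero at the start; "moment": the same for the moment, N m; "grip_width": finger opening in m.
Only numpy, scipy, OpenCV 4.12 (cv2) and the standard library are available. Lean on these libraries where they do the work, as an engineer would, in place of code of your own. Each camera call takes 0.05 s, during which the arm holds its last target.

### The job

Close the sloping inlet of the dust box: slide its keeper all the way up the slope, pick the one of the two metal covers whose offset tab matches the cutout, turn it to fit and set it down (do not drop it) until it lies flush in the pocket. Then slide the keeper all the way down again so that it locks the cover in, let go, and leave the other cover and the things lying about where they are.

Things in the scene. Friction and masses are not known exactly. Their poses are not given: they have to be found in the camera images.
- dust_box: Grey dust box, fixed, 212 mm wide, about 205 mm deep, its deck sloping 30 degrees: low (about 45 mm high) on the side away from the robot, about 165 mm high on the side towards the robot. Origin: on its underside, 24 mm level from below the pocket centre towards the high side; x points level towards the high side, z up.
- pocket: Pocket sunk 8 mm in the white deck, dark round screen in its floor. Origin: centre of the main rectangle of its floor, 85 mm above the table; x up the slope, y across, z out of the deck (30 deg off vertical, towards the low edge). Rectangle 96 (x) by 136 mm (y), plus a tab recess 28 long out of the low (-x) side, 50 wide, centred at y = +35. Deck: x -93 to 142, y +-106 mm.
- pocket_tab (a point): Middle of the tab recess, on the pocket floor: (-59, +35, 0) mm in the pocket frame.
- keeper (a joint): Steel slide keeper on the deck, m along the pocket's x: 0 = locked, fully down the slope; 0.040 = fully up the slope, its stop; starts at 0 to 0.012. Tongue 40 mm wide, 2 to 7 mm above the deck, tip at pocket x = 25 mm + joint value. When locked it overhangs the pocket by 23 mm and bars a cover. Stays where left, 2 N to push. Rails 8 mm high at y = +-26 mm.
- keeper_grip (a point): Middle of the keeper's black fin, which stands square to the deck: 12 mm thick along the slope (pocket x), 36 mm wide (y), from 7 to 40 mm above the deck surface. This point: pocket (70 mm + joint value, 0, 31.5 mm).
- cover: The fitting cover: loose aluminium plate, 8 mm thick, about 0.3 kg, flat on the table. 90 (x) by 130 mm (y), plus a tab 28 long, 44 wide out of its -x edge, centred at y = +35. Black grip rib on top, 14 (x) by 70 mm (y), centred, 8 to 40 mm above the underside. Origin: centre of the rectangle's underside, z up. Fits (3 mm play a side) with its axes along the pocket's, top flush with the deck.
- cover_tab (a point): Middle of the tab of the cover that fits, on its underside: (-59, +35, 0) mm in its frame.
- other_cover: The mirror-image cover, which does not fit: same plate, rib and origin, but the tab on the -x edge is centred at y = -35 mm. Leave alone.
- brush: Bench brush, 170 mm long, lying on the mat beyond the low side of the box. Leave alone.
- jar: Amber jar, 60 mm across, 75 mm high. Leave alone.
- tin: Plain tin, 68 mm across, 90 mm high. Leave alone.
- wood_block: Wooden block 50 x 110 x 30 mm. Leave alone.
- scriber: Hand tool 190 mm long with a wooden handle, lying on the mat. Leave alone.
There are look-alikes about, which are no part of the job. What is shaped like the cover but orange or yellow is not meant.

How it is judged:
By the outcome, as a careful person would: the job done as asked, in the order asked, and still so for the second after the job is handed in, with the robot touching nothing.
It also fails if it takes over 67 s, if anything falls off the work surface, if the arm or the gripper's body presses on something with over 40 N, if the wrist force passes 120 N, or if a joint passes its speed limit or range.

## Working session

There is one attempt and no reset: what is moved stays moved. The work goes in short steps, Python scripts to look and compute and a tool call to move; the robot and the scene stay as the last step left them, time stands still between calls to the robot, and variables do not carry over. Pictures are saved under pics/ and viewed, and the job is handed in when it is done.

Besides the shell and the picture viewer there is one more tool, called as name([rows], argument=value, ...), one row to a line, values as JSON. jog_arm: Moves the arm, as the interface text tells. Its arguments: {"type":"object","properties":{"rows":{"type":"array","items":{"type":"object","properties":{"delta_rot":{"type":"array","items":{"type":"number"}},"xyz":{"type":"array","items":{"type":"number"}},"fingers":{"type":"number"}}}},"grip_force":{"type":"number"}},"required":["rows"]}

```bash
ls; mkdir -p pics
python3 - <<'E'
from bench import r, imaging
import cv2
o=r.get_obs()
for k,v in o.items(): print(k,v)
for n in("scene","top","wrist"):
    im=imaging.grab_frame(n); cv2.imwrite(f"pics/{n}0.png",im)
    print(n,imaging.camera_info(n))
E
```

```text
pics
clock 0.0
joints [-1.36306986  0.47778167  0.0223033   1.55643517 -0.01149751  1.10929197
 -0.08310298]
qvel [-4.44006368e-06 -3.33543637e-04  7.35768523e-04 -1.73906494e-04
 -3.35514640e-04 -4.10938555e-04  1.16083314e-04]
tau [-3.42816293e-04 -5.96448791e+01  1.60798173e+00 -2.81197858e+01
  1.24631243e-02  9.50098329e-03  1.56456599e-05]
tcp_pos [0.20946813 0.64106419 0.23034424]
orientation [-4.93932663e-01 -3.10235303e+00  2.79748848e-03]
contact_force [-0.06813929  0.87247137  0.15580311]
moment [-0.0175562  -0.01966603 -0.01371652]
grip_width 0.08520449620195385
scene {'camera_matrix': array([[497.67787019,   0.        , 270.21198896],
       [  0.        , 497.67787019, 204.74274949],
       [  0.        ,   0.        ,   1.        ]]), 'k1': 0.03214802467620551, 'xyz': array([ 1.12958332, -0.78726962,  1.26815375]), 'attitude': array([-2.34086567, -0.76100785,  0.29960344])}
top {'camera_matrix': array([[413.80798754,   0.        , 281.87609483],
       [  0.        , 413.80798754, 210.81534938],
       [  0.        ,   0.        ,   1.        ]]), 'k1': -0.056660399015719495, 'xyz': array([ 0.35156479, -0.00777067,  1.21476659]), 'attitude': array([-2.16652559,  2.1139113 , -0.15131494])}
wrist {'camera_matrix': array([[334.50720346,   0.        , 281.8301722 ],
       [  0.        , 334.50720346, 208.02340679],
       [  0.        ,   0.        ,   1.        ]]), 'k1': -0.06509517889453349, 'xyz': array([0.14078635, 0.66472579, 0.37177824]), 'attitude': array([2.34541386, 1.70037393, 0.24717088])}
```

View pics/scene0.png

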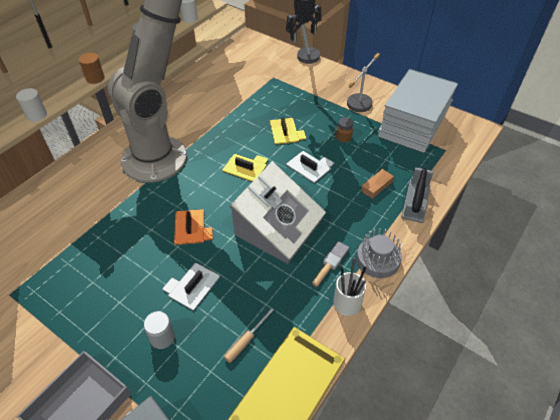

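View pics/top0.png

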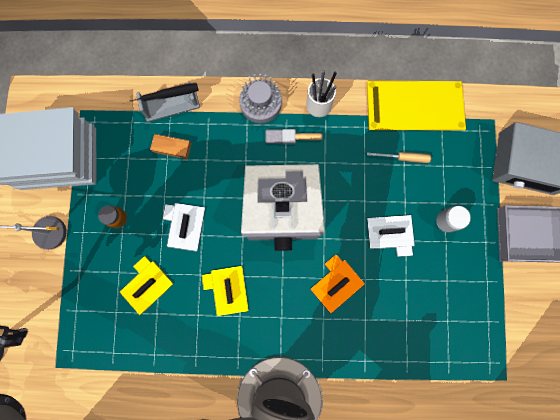

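View pics/wrist0.png

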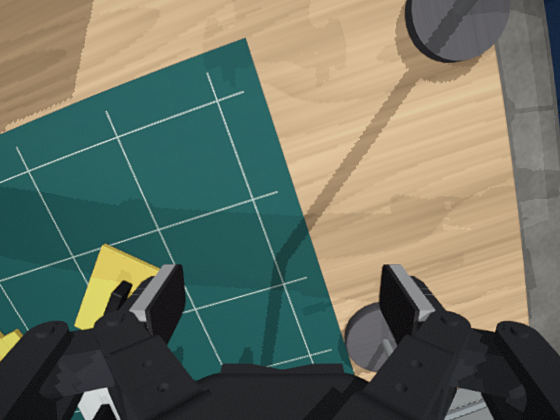

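```bash
cat > h.py <<'E'
import numpy as np, cv2
from scipy.spatial.transform import Rotation as R
from bench import r, imaging
def rot(v): return R.from_rotvec(np.array(v,float)).as_matrix()
def ray(ci,px):
    K=np.array(ci['camera_matrix']);d=np.array([ci['k1'],0,0,0.])
    p=cv2.undistortPoints(np.array([[px]],float),K,d)[0,0]
    v=rot(ci['attitude'])@np.array([p[0],p[1],1]); return np.array(ci['xyz']),v
def onplane(ci,px,z):
    o,v=ray(ci,px); return o+v*(z-o[2])/v[2]
def proj(ci,P):
    A=rot(ci['attitude']); P=np.atleast_2d(P)
    q,_=cv2.projectPoints((P-ci['xyz'])@A,np.zeros(3),np.zeros(3),np.array(ci['camera_matrix']),np.array([ci['k1'],0,0,0.]))
    return q[:,0]
E
python3 - <<'E'
from h import *
im=cv2.imread("pics/top0.png")
cv2.imwrite("pics/z1.png",cv2.resize(im[140:270,150:430],None,fx=2.8,fy=2.8,interpolation=cv2.INTER_CUBIC))
im=cv2.imread("pics/scene0.png")
cv2.imwrite("pics/z2.png",cv2.resize(im[110:310,160:360],None,fx=3,fy=3,interpolation=cv2.INTER_CUBIC))
for c in("top","scene"):
    ci=imaging.camera_info(c)
    for q in("cover","cover_tab","pocket","pocket_tab","keeper_grip","dust_box"):
        for d in imaging.tip_of(c,q)[:5]:
            z={"pocket":.085,"pocket_tab":.085-.0295,"keeper_grip":.085+.035+.0342}.get(q,0.)
            print(c,q,np.round(d['conf'],2),np.round(d['position'],1),np.round(onplane(ci,d['position'],z),4))
print(r.get_obs()['clock'])
E
```

```text
top cover 0.96 [149.1 288.5] [0.2955 0.3853 0.    ]
top cover 0.83 [337.5 286.5] [ 0.3161 -0.1625  0.    ]
top cover 0.68 [186.1 229.8] [0.4701 0.2862 0.    ]
top cover 0.26 [167.4 212.6] [0.5201 0.3455 0.    ]
top cover_tab 0.78 [141.5 262.8] [0.3692 0.413  0.    ]
top cover_tab 0.73 [210.5 280.8] [0.3231 0.2064 0.    ]
top cover_tab 0.72 [331.6 259.4] [ 0.3939 -0.1446  0.    ]
top cover_tab 0.65 [167.3 210.6] [0.5262 0.3462 0.    ]
top cover_tab 0.5 [292.3 174.1] [ 0.6462 -0.0245  0.    ]
top pocket 0.55 [281.9 191.3] [0.5759 0.0046 0.085 ]
top pocket_tab 0.95 [294.8 170.5] [ 0.6436 -0.0307  0.0555]
top pocket_tab 0.5 [392.2 231.4] [ 0.4743 -0.3089  0.0555]
top keeper_grip 0.79 [284.9 204.8] [ 0.5266 -0.0049  0.1542]
top dust_box 0.87 [281.  203.1] [0.5569 0.0073 0.    ]
top dust_box 0.27 [393.2 154.1] [ 0.7164 -0.3301  0.    ]
scene cover 0.94 [306.8 168.1] [0.4812 0.2807 0.    ]
scene cover 0.93 [286.1 132.6] [0.3126 0.3922 0.    ]
scene cover 0.78 [242.6 165.4] [0.2866 0.1586 0.    ]
scene cover 0.69 [189.6 224.9] [ 0.3151 -0.1536  0.    ]
scene cover_tab 0.97 [325.9 165. ] [0.5281 0.3331 0.    ]
scene cover_tab 0.77 [305.  135.2] [0.3793 0.4215 0.    ]
scene cover_tab 0.72 [261.  159.9] [0.3235 0.2192 0.    ]
scene cover_tab 0.69 [209.1 234.5] [ 0.392  -0.1461  0.    ]
scene pocket 0.92 [284.2 213.6] [0.5764 0.0063 0.085 ]
scene pocket_tab 0.73 [295.9 237.3] [ 0.6449 -0.0288  0.0555]
scene pocket_tab 0.32 [269.6 193.7] [0.4757 0.0667 0.0555]
scene keeper_grip 0.85 [269.5 193.7] [ 0.5286 -0.003   0.1542]
scene dust_box 0.97 [279.4 227.9] [0.5585 0.0059 0.    ]
scene dust_box 0.27 [371.2 187.3] [0.7115 0.3317 0.    ]
0.75
```

View pics/z1.png

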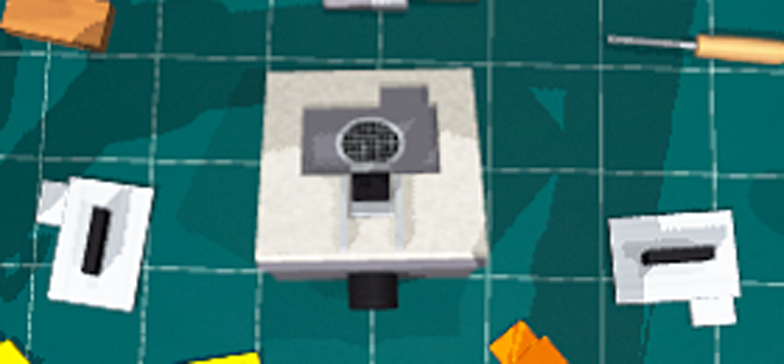

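View pics/z2.png

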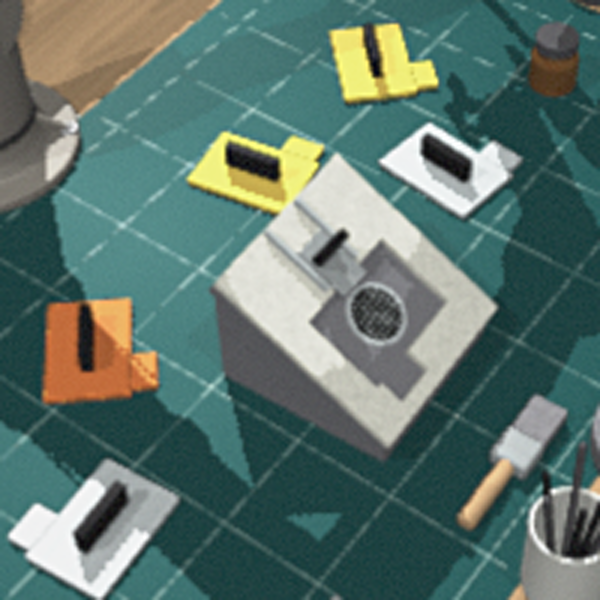

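```bash
cat >> h.py <<'E'
def Tpocket(x,y,yaw):
    # x,y: pocket origin; yaw of level x
    A=R.from_euler('z',yaw).as_matrix()@R.from_euler('y',-30,degrees=True).as_matrix()
    return np.array([x,y,.085]),A
def rect(x0,x1,y0,y1,z): return np.array([[x0,y0,z],[x1,y0,z],[x1,y1,z],[x0,y1,z]])/1e3
POCKET=np.array([[48,-68],[48,68],[-48,68],[-48,60],[-76,60],[-76,10],[-48,10],[-48,-68]])/1e3
COVER=np.array([[45,-65],[45,65],[-45,65],[-45,57],[-73,57],[-73,13],[-45,13],[-45,-65]])/1e3
def z3(a,z): return np.c_[a,np.full(len(a),z)]
def draw(im,ci,P,col,s):
    q=proj(ci,P); cv2.polylines(im,[np.round(q*s).astype(int)],True,col,1,cv2.LINE_AA)
E
python3 - <<'E'
from h import *
from scipy.optimize import least_squares
obs=[("top","p",[281.9,191.3]),("top","t",[294.8,170.5]),("top","k",[284.9,204.8]),("top","d",[281,203.1]),
("scene","p",[284.2,213.6]),("scene","t",[295.9,237.3]),("scene","k",[269.5,193.7]),("scene","d",[279.4,227.9])]
CI={c:imaging.camera_info(c) for c in("top","scene")}
def pts(v):
    o,A=Tpocket(*v[:3]); f=lambda p:o+A@(np.array(p)/1e3)
    lv=R.from_euler('z',v[2]).as_matrix()
    return dict(p=f([0,0,0]),t=f([-59,35,0]),k=f([70+v[3],0,31.5]),d=np.array([v[0],v[1],0])+lv@[.024,0,0])
def res(v): 
    P=pts(v); return np.concatenate([proj(CI[c],P[k])[0]-px for c,k,px in obs])
s=least_squares(res,[.577,.005,np.pi,5],loss='soft_l1');print(s.x,np.degrees(s.x[2]));print(np.round(s.fun.reshape(-1,2),1))
# cover fit
ob2=[("top",[0,0,0],[186.1,229.8]),("top",[-.059,.035,0],[167.3,210.6]),("scene",[0,0,0],[306.8,168.1]),("scene",[-.059,.035,0],[325.9,165])]
def r2(v):
    A=R.from_euler('z',v[2]).as_matrix();o=np.array([v[0],v[1],0])
    return np.concatenate([proj(CI[c],o+A@p)[0]-px for c,p,px in ob2])
s2=least_squares(r2,[.475,.284,-1.57]);print(s2.x,np.degrees(s2.x[2]));print(np.round(s2.fun.reshape(-1,2),1))
for c,box in(("top",(140,270,150,430)),("scene",(110,310,160,360))):
    im=cv2.imread(f"pics/{c}0.png"); S=5; im=cv2.resize(im,None,fx=S,fy=S,interpolation=cv2.INTER_CUBIC)
    o,A=Tpocket(*s.x[:3])
    draw(im,CI[c],o+z3(POCKET,.008)@A.T,(0,0,255),S)
    draw(im,CI[c],o+rect(-93,142,-106,106,8)@A.T,(0,0,255),S)
    B=R.from_euler('z',s2.x[2]).as_matrix();ob=np.array([s2.x[0],s2.x[1],0])
    draw(im,CI[c],ob+z3(COVER,.008)@B.T,(0,0,255),S)
    draw(im,CI[c],ob+rect(-7,7,-35,35,40)@B.T,(0,255,0),S)
    if c=="top": im=im[140*S:270*S,150*S:340*S]; im=cv2.resize(im,(800,547))
    else: im=im[120*S:270*S,220*S:360*S]; im=cv2.resize(im,(560,600))
    cv2.imwrite(f"pics/fit_{c}.png",im)
E
```

```text
[5.81985680e-01 4.33757725e-03 3.26236797e+00 1.18339206e+01] 186.91991613658354
[[ 0.1 -2.1]
 [-2.3  2.2]
 [-1.  -0.2]
 [ 2.  -0.4]
 [ 1.1  1.2]
 [-1.3 -2.2]
 [-0.2 -0.1]
 [-0.9  0.9]]
[ 0.47651906  0.28871455 -1.78375546] -102.20165929525105
[[-0.7 -2.2]
 [ 2.3  1. ]
 [ 0.1 -1.9]
 [-0.3 -1.5]]
```

View pics/fit_top.png

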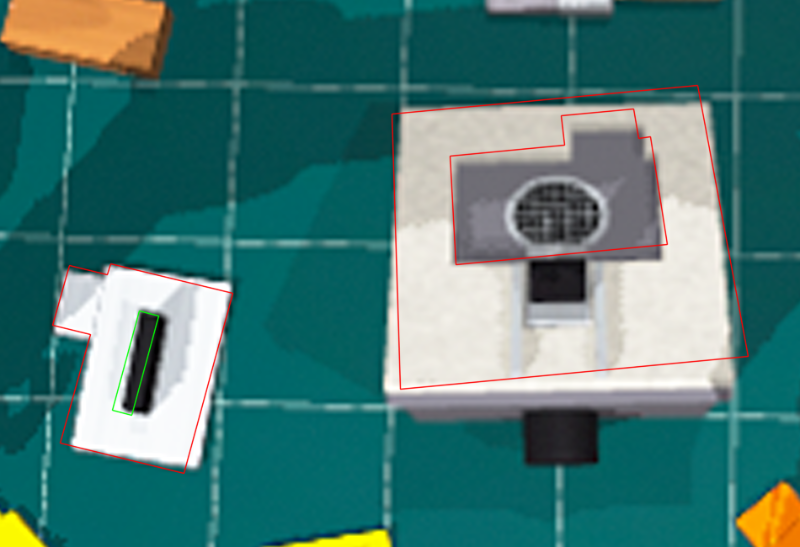

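View pics/fit_scene.png

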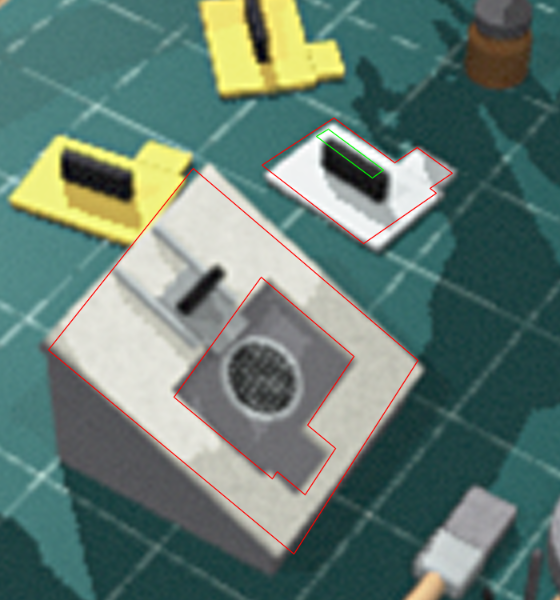

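```bash
cat > fit.py <<'E'
from h import *
from scipy.optimize import least_squares
CI={c:imaging.camera_info(c) for c in("top","scene")}
t=lambda a,b:np.array([150+a/4.2105-.5+.0,140+b/4.2077-.5])
s_=lambda a,b:np.array([220+a/4-.5,120+b/4-.5])
box=[("top",t(408,103),(-93,-106)),("top",t(708,102),(-93,106)),("top",t(456,162),(-48,-68)),("top",t(661,258),(48,68)),("top",t(457,263),(48,-68)),
("top",t(571,131),(-76,10)),("top",t(643,130),(-76,60)),
("scene",s_(205,165),(142,-106)),("scene",s_(47,347),(142,106)),("scene",s_(420,365),(-93,-106)),("scene",s_(278,558),(-93,106)),
("scene",s_(260,278),(48,-68)),("scene",s_(178,395),(48,68)),("scene",s_(353,357),(-48,-68))]
cov=[("top",t(66,268),(-73,57)),("top",t(53,327),(-73,13)),("top",t(231,290),(45,65)),("top",t(198,468),(45,-65)),("top",t(72,445),(-45,-65)),
("scene",s_(335,120),(45,65)),("scene",s_(268,165),(45,-65)),("scene",s_(378,248),(-45,-65)),("scene",s_(451,178),(-73,57))]
def rb(v):
    o,A=Tpocket(*v[:3]); return np.concatenate([proj(CI[c],o+A@np.array([*p,8])/1e3)[0]-px for c,px,p in box])
def rc(v):
    A=R.from_euler('z',v[2]).as_matrix();o=np.array([v[0],v[1],0])
    return np.concatenate([proj(CI[c],o+A@np.array([*p,8])/1e3)[0]-px for c,px,p in cov])
a=least_squares(rb,[.58,.004,np.pi],loss='soft_l1');b=least_squares(rc,[.476,.288,-1.7],loss='soft_l1')
E
python3 - <<'E'
from fit import *
for s in(a,b): print(s.x,np.degrees(s.x[2]));print(np.round(s.fun.reshape(-1,2),1).tolist())
for c in("top","scene"):
    im=cv2.imread(f"pics/{c}0.png"); S=5; im=cv2.resize(im,None,fx=S,fy=S,interpolation=cv2.INTER_CUBIC)
    o,A=Tpocket(*a.x[:3])
    draw(im,CI[c],o+z3(POCKET,.008)@A.T,(0,0,255),S)
    draw(im,CI[c],o+rect(-93,142,-106,106,8)@A.T,(0,0,255),S)
    draw(im,CI[c],o+rect(64,76,-18,18,48)@A.T,(0,255,0),S)
    B=R.from_euler('z',b.x[2]).as_matrix();ob=np.array([b.x[0],b.x[1],0])
    draw(im,CI[c],ob+z3(COVER,.008)@B.T,(0,0,255),S)
    draw(im,CI[c],ob+rect(-7,7,-35,35,40)@B.T,(0,255,0),S)
    if c=="top": im=im[140*S:270*S,150*S:340*S]; im=cv2.resize(im,(800,547))
    else: im=im[120*S:270*S,220*S:360*S]; im=cv2.resize(im,(560,600))
    cv2.imwrite(f"pics/fit2_{c}.png",im)
E
```

```text
[0.57824419 0.0035543  3.19837473] 183.25337347919162
[[-1.4, 1.9], [0.2, -0.2], [0.1, -1.3], [1.4, 0.3], [-0.6, 0.7], [-0.1, -1.9], [0.2, -2.2], [-0.6, 0.3], [-0.8, -1.8], [-0.1, 0.7], [0.3, -0.6], [1.1, -0.1], [-2.6, -0.7], [0.3, 0.9]]
[ 0.47887295  0.28740424 -1.74461007] -99.95879377667426
[[0.8, -0.2], [0.4, 0.2], [0.6, -0.3], [-1.5, 0.6], [-1.2, -0.1], [8.8, 31.7], [-1.0, 1.5], [-11.0, -31.5], [0.9, -1.0]]
```

View pics/fit2_top.png

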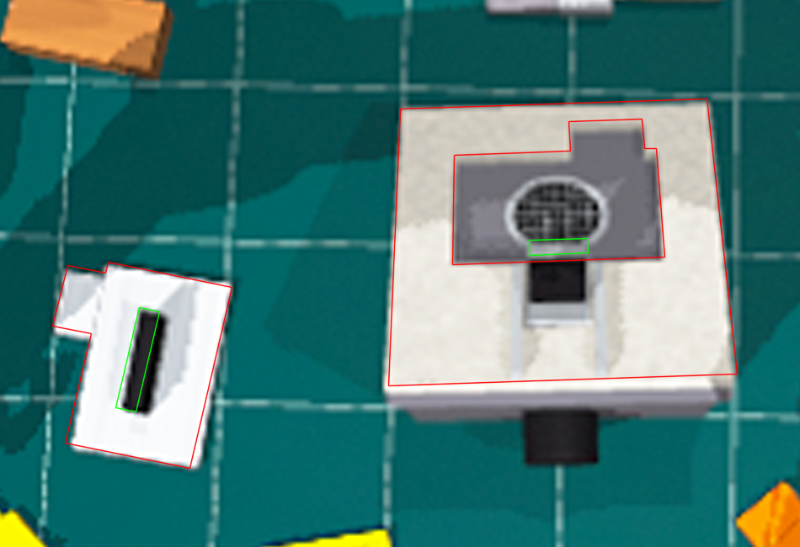

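View pics/fit2_scene.png

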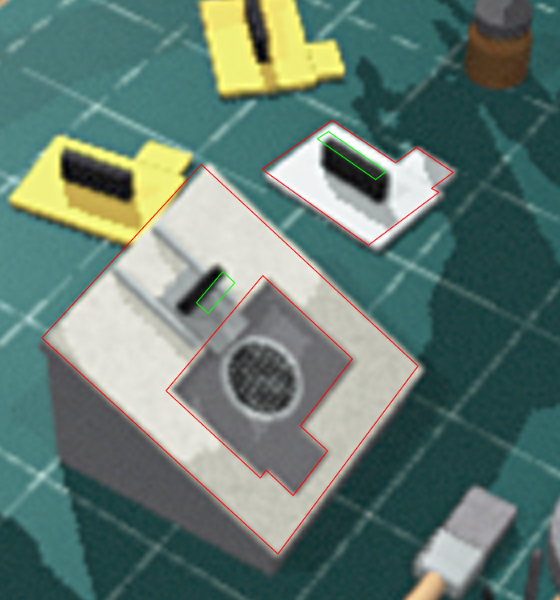

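```bash
python3 - <<'E'
s=open('fit.py').read()
s=s[:s.index('box=[')]+'''box=[("top",t(408,103),(-93,-106,8)),("top",t(708,102),(-93,106,8)),("top",t(456,162),(-48,-68,0)),("top",t(661,258),(48,68,8)),("top",t(457,263),(48,-68,8)),
("top",t(571,131),(-76,10,0)),("top",t(643,130),(-76,60,0)),
("scene",s_(205,165),(142,-106,8)),("scene",s_(47,347),(142,106,8)),("scene",s_(420,365),(-93,-106,8)),("scene",s_(278,558),(-93,106,8)),
("scene",s_(260,278),(48,-68,0)),("scene",s_(178,395),(48,68,8)),("scene",s_(353,357),(-48,-68,0))]
cov=[("top",t(66,268),(-73,57,8)),("top",t(53,327),(-73,13,8)),("top",t(231,290),(45,65,8)),("top",t(198,468),(45,-65,8)),("top",t(72,445),(-45,-65,8)),
("scene",s_(335,120),(-45,-65,8)),("scene",s_(268,165),(45,-65,8)),("scene",s_(378,248),(45,65,8)),("scene",s_(451,178),(-73,57,8))]
'''+s[s.index('def rb'):].replace('[*p,8]','p')
open('fit.py','w').write(s)
E
python3 - <<'E'
from fit import *
for s in(a,b): print(s.x,np.degrees(s.x[2]));print(np.round(s.fun.reshape(-1,2),1).tolist())
for c in("top","scene"):
    im=cv2.imread(f"pics/{c}0.png"); S=5; im=cv2.resize(im,None,fx=S,fy=S,interpolation=cv2.INTER_CUBIC)
    o,A=Tpocket(*a.x[:3])
    draw(im,CI[c],o+z3(POCKET,.0)@A.T,(0,0,255),S)
    draw(im,CI[c],o+rect(-93,142,-106,106,8)@A.T,(0,0,255),S)
    draw(im,CI[c],o+rect(64,76,-18,18,48)@A.T,(0,255,0),S)
    draw(im,CI[c],o+rect(76,88,-18,18,48)@A.T,(0,255,0),S)
    B=R.from_euler('z',b.x[2]).as_matrix();ob=np.array([b.x[0],b.x[1],0])
    draw(im,CI[c],ob+z3(COVER,.008)@B.T,(0,0,255),S)
    draw(im,CI[c],ob+rect(-7,7,-35,35,40)@B.T,(0,255,0),S)
    if c=="top": im=im[140*S:270*S,150*S:340*S]; im=cv2.resize(im,(800,547))
    else: im=im[120*S:270*S,220*S:360*S]; im=cv2.resize(im,(560,600))
    cv2.imwrite(f"pics/fit3_{c}.png",im)
E
```

```text
[0.57940959 0.00411057 3.19386317] 182.99488015272163
[[-1.4, 1.3], [0.1, -0.5], [0.1, 0.1], [1.1, -0.1], [-0.8, 0.2], [-0.1, -0.3], [0.0, -0.6], [0.0, 0.3], [-0.4, -2.0], [0.4, 0.9], [0.5, -0.6], [0.5, 0.9], [-2.3, -0.7], [-0.5, 2.0]]
[ 0.47999876  0.2874518  -1.72243068] -98.68800844613655
[[0.3, -0.1], [0.2, 0.3], [0.2, -1.1], [-0.9, -0.1], [-0.8, -0.1], [-0.5, 0.6], [-0.8, 1.9], [-1.2, -0.2], [1.1, -1.3]]
```

View pics/fit3_top.png

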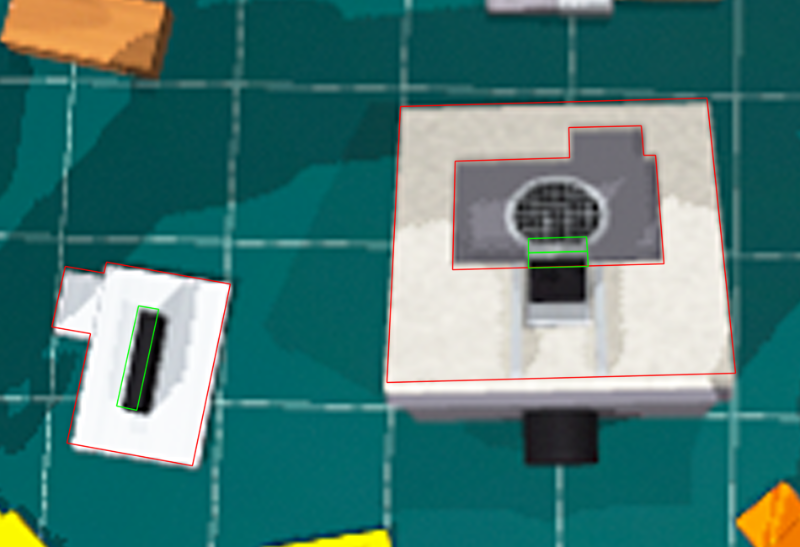

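View pics/fit3_scene.png

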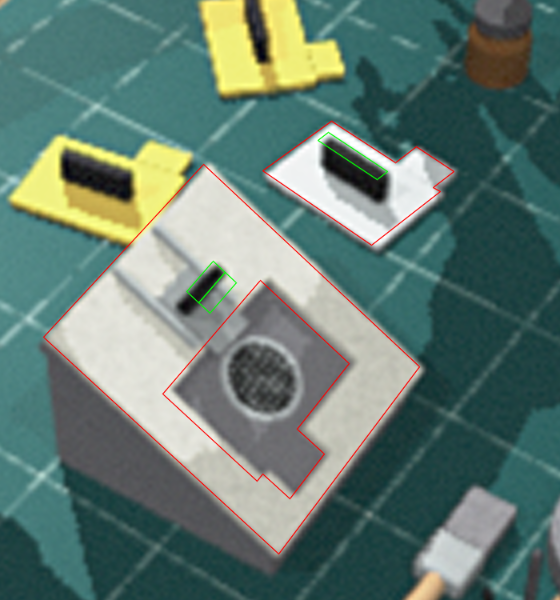

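```bash
cat >> h.py <<'E'
def rel(p,A):
    o=r.get_obs(); B=rot(o['orientation']); 
    d=B.T@(np.array(p)-o['tcp_pos'])*100; w=np.degrees(R.from_matrix(B.T@A).as_rotvec())
    print('clk',round(o['clock'],2),'tcp',np.round(o['tcp_pos'],4),'F',np.round(o['contact_force'],1),'w',round(o['grip_width'],4),'j',np.round(o['joints'],2))
    print('xyz cm',np.round(d,2).tolist(),'rot deg',np.round(w,2).tolist())
def toolA(A): # tool axes when square on thing with frame A: y=-x_thing, z=-z_thing
    y=-A[:,0]; z=-A[:,2]; return np.c_[np.cross(y,z),y,z]
BOX=[.5794,.0041,np.radians(182)]
def pk(p): # pocket mm -> TCP pos, tool rotation
    o,A=Tpocket(*BOX); return o+A@(np.array(p)/1e3),toolA(A)
E
python3 -c "
from h import *
rel(*pk([40,0,110]))
ci=imaging.camera_info('wrist');o=r.get_obs();B=rot(o['orientation']);print(np.round(B.T@rot(ci['attitude']),3),B.T@(ci['xyz']-o['tcp_pos']))"
```

```text
clk 0.75 tcp [0.2096 0.6416 0.2313] F [-0.4 -0.3  0.4] w 0.0853 j [-1.36  0.48  0.02  1.56 -0.01  1.11 -0.08]
xyz cm [-56.86, -48.42, 3.1] rot deg [26.15, 18.28, 68.22]
[[-0.001 -0.958 -0.285]
 [ 1.    -0.001  0.001]
 [-0.001 -0.285  0.958]] [ 0.07259946  0.00084111 -0.1412267 ]
```

jog_arm([
  {"xyz": [-56.9, -48.4, 3.1], "delta_rot": [26, 18.3, 68.2], "fingers": 0},
  {"xyz": [-56.9, -48.4, 3.1], "delta_rot": [26, 18.3, 68.2], "fingers": 0},
  {"xyz": [-56.9, -48.4, 3.1], "delta_rot": [26, 18.3, 68.2], "fingers": 0},
  {"xyz": [-56.9, -48.4, 3.1], "delta_rot": [26, 18.3, 68.2], "fingers": 0},
  {"xyz": [-56.9, -48.4, 3.1], "delta_rot": [26, 18.3, 68.2], "fingers": 0},
])

```text
clock: 1.17
tcp_pos: [0.319, 0.463, 0.2231]
orientation: [-1.268, -2.658, 0.277]
contact_force: [1.1, 0.4, -1.0]
grip_width: 0.0855
```

```bash
python3 -c "
from h import *
rel(*pk([40,0,110]))"
```

```text
clk 1.17 tcp [0.319  0.463  0.2231] F [ 1.1  0.4 -1. ] w 0.0855 j [-1.1   0.43  0.15  1.69 -0.22  1.26 -0.18]
xyz cm [-53.35, -6.8, -0.55] rot deg [13.69, 9.4, 35.53]
```

jog_arm([
  {"xyz": [-53.3, -6.8, -0.5], "delta_rot": [13.7, 9.4, 35.5], "fingers": 0},
  {"xyz": [-53.3, -6.8, -0.5], "delta_rot": [13.7, 9.4, 35.5], "fingers": 0},
  {"xyz": [-53.3, -6.8, -0.5], "delta_rot": [13.7, 9.4, 35.5], "fingers": 0},
  {"xyz": [-53.3, -6.8, -0.5], "delta_rot": [13.7, 9.4, 35.5], "fingers": 0},
  {"xyz": [-53.3, -6.8, -0.5], "delta_rot": [13.7, 9.4, 35.5], "fingers": 0},
])

```text
clock: 1.58
tcp_pos: [0.428, 0.2854, 0.2142]
orientation: [-1.851, -2.031, 0.506]
contact_force: [0.5, 1.0, 0.4]
grip_width: 0.0856
```

```bash
python3 -c "
from h import *
rel(*pk([40,0,110]))"
```

```text
clk 1.58 tcp [0.428  0.2854 0.2142] F [0.5 1.  0.4] w 0.0856 j [-0.8   0.51  0.33  1.68 -0.35  1.46 -0.25]
xyz cm [-29.48, 13.28, -6.2] rot deg [1.2, 0.77, 3.1]
```

jog_arm([
  {"xyz": [-29.5, 13.3, -6.2], "delta_rot": [1.2, 0.8, 3.1], "fingers": 0},
  {"xyz": [-29.5, 13.3, -6.2], "delta_rot": [1.2, 0.8, 3.1], "fingers": 0},
  {"xyz": [-29.5, 13.3, -6.2], "delta_rot": [1.2, 0.8, 3.1], "fingers": 0},
  {"xyz": [-29.5, 13.3, -6.2], "delta_rot": [1.2, 0.8, 3.1], "fingers": 0},
  {"xyz": [-29.5, 13.3, -6.2], "delta_rot": [1.2, 0.8, 3.1], "fingers": 0},
])

```text
clock: 2.0
tcp_pos: [0.5368, 0.1074, 0.2052]
orientation: [-1.896, -1.964, 0.525]
contact_force: [1.6, -0.0, 0.0]
grip_width: 0.0853
```

```bash
python3 -c "
from h import *
rel(*pk([40,0,110]))"
```

```text
clk 2.0 tcp [0.5368 0.1074 0.2052] F [ 1.6 -0.   0. ] w 0.0853 j [-0.52  0.63  0.41  1.55 -0.28  1.55  0.  ]
xyz cm [-10.47, 5.38, -2.54] rot deg [0.02, -0.03, 0.02]
```

jog_arm([
  {"xyz": [-10.5, 5.4, -2.5], "delta_rot": [0, 0, 0], "fingers": 0},
  {"xyz": [-10.5, 5.4, -2.5], "delta_rot": [0, 0, 0], "fingers": 0},
  {"xyz": [-10.5, 5.4, -2.5], "delta_rot": [0, 0, 0], "fingers": 0},
  {"xyz": [-10.5, 5.4, -2.5], "delta_rot": [0, 0, 0], "fingers": 0},
  {"xyz": [-10.5, 5.4, -2.5], "delta_rot": [0, 0, 0], "fingers": 0},
])

```text
clock: 2.42
tcp_pos: [0.6003, 0.0013, 0.1994]
orientation: [-1.902, -1.959, 0.526]
contact_force: [-0.7, 1.0, 0.7]
grip_width: 0.0856
```

```bash
python3 -c "
from h import *
rel(*pk([40,0,110]))
ci=imaging.camera_info('wrist');im=imaging.grab_frame('wrist');cv2.imwrite('pics/w1.png',im)
import pickle;pickle.dump(ci,open('w1.pkl','wb'))
S=1.4;im=cv2.resize(im,None,fx=S,fy=S)
o,A=Tpocket(*BOX)
draw(im,ci,o+z3(POCKET,.0)@A.T,(0,0,255),S)
draw(im,ci,o+z3(POCKET,.008)@A.T,(0,255,0),S)
draw(im,ci,o+rect(-93,142,-106,106,8)@A.T,(0,255,0),S)
draw(im,ci,o+rect(74,86,-18,18,48)@A.T,(0,255,255),S)
cv2.imwrite('pics/w1o.png',im)
"
```

```text
clk 2.42 tcp [0.6003 0.0013 0.1994] F [-0.7  1.   0.7] w 0.0856 j [-0.36  0.73  0.44  1.4  -0.24  1.61  0.15]
xyz cm [0.36, -0.08, -0.05] rot deg [0.02, -0.07, -0.28]
```

View pics/w1o.png

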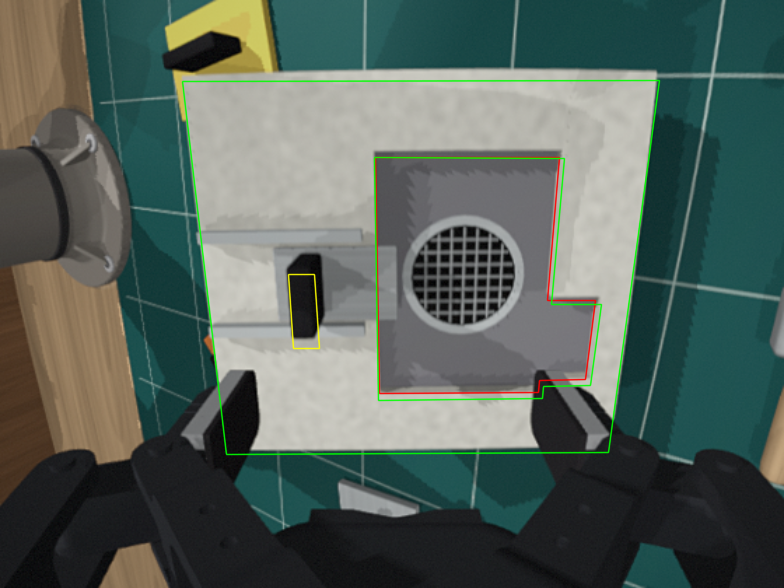

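```bash
python3 -c "
import cv2
im=cv2.imread('pics/w1.png')
cv2.imwrite('pics/w1z.png',cv2.resize(im[95:295,250:450],None,fx=3,fy=3,interpolation=cv2.INTER_CUBIC))
cv2.imwrite('pics/w1y.png',cv2.resize(im[40:340,120:300],None,fx=2,fy=2,interpolation=cv2.INTER_CUBIC))
"
```

```text
(no output)
```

View pics/w1z.png

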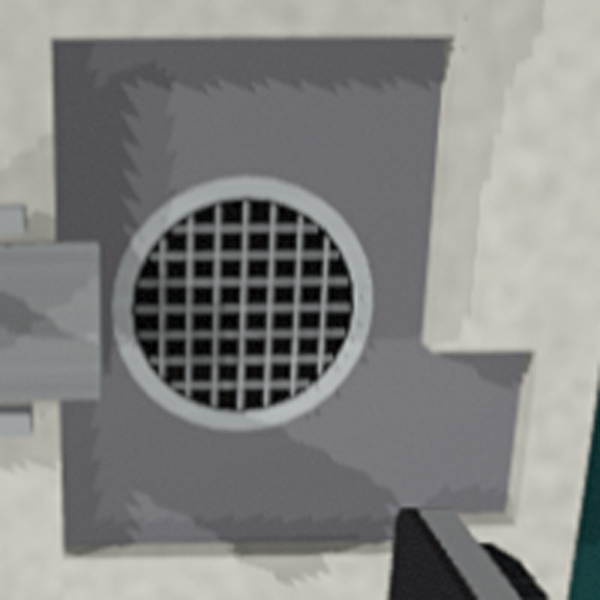

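View pics/w1y.png

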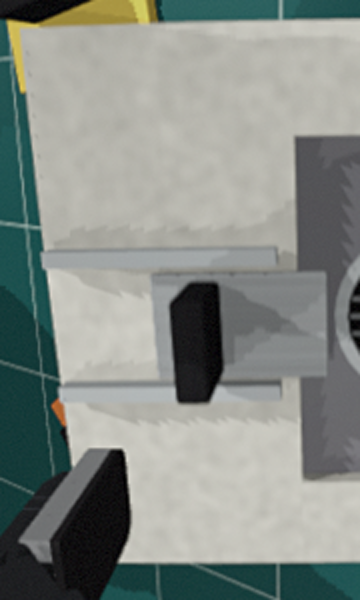

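```bash
cat > fw.py <<'E'
from h import *
import pickle
from scipy.optimize import least_squares
ci=pickle.load(open('w1.pkl','rb'))
z=lambda a,b:[250+(a+.5)/3-.5,95+(b+.5)/3-.5]; y=lambda a,b:[120+(a+.5)/2-.5,40+(b+.5)/2-.5]
L=[(z(53,40),(48,-68,8)),(z(453,39),(-48,-68,8)),(z(531,353),(-76,10,8)),(z(513,522),(-76,60,8)),(z(66,555),(48,68,8)),(z(66,543),(48,68,0)),(z(503,511),(-76,60,0)),(z(432,352),(-48,10,8)),(y(22,27),(142,-106,8)),
(y(326,270),(25,-20,15)),(y(327,376),(25,20,15))]
def f(v,full=True):
    o,A=Tpocket(v[0],v[1],v[2]); o=o+[0,0,v[4] if full else 0]
    P=[np.array(p)+([v[3]*1e3,0,0] if p[2]==15 else [0,0,0]) for _,p in L]
    return (proj(ci,o+(np.array(P)/1e3)@A.T)-np.array([q for q,_ in L])).ravel()
for full in(True,False):
    s=least_squares(f,[*BOX,.01,0],args=(full,),loss='soft_l1');print(np.round(s.x,4),np.degrees(s.x[2]));print(np.round(s.fun.reshape(-1,2),1).tolist())
E
python3 fw.py
```

```text
[ 0.5775  0.0074  3.1801  0.0124 -0.0033] 182.20756895718384
[[-0.0, -0.3], [0.7, -0.2], [1.4, -1.1], [0.2, 0.6], [-1.1, 0.2], [-0.8, -0.4], [-0.2, -0.0], [-0.8, -0.4], [0.6, 0.7], [0.1, 1.1], [-0.1, -0.0]]
[0.5782 0.0082 3.1807 0.0114 0.    ] 182.23990285570332
[[-1.6, -1.4], [1.0, -1.4], [2.1, -0.8], [0.8, 1.6], [-2.3, 1.4], [-2.0, 0.8], [0.3, 0.9], [-0.6, -0.1], [-3.0, -1.0], [0.1, 1.0], [-0.0, 0.6]]
```

```bash
sed -i 's/^BOX=.*/BOX=[.5777,.0076,np.radians(182.2)]/' h.py; python3 -c "
from h import *
rel(*pk([82,0,22]))"
```

```text
clk 2.47 tcp [0.5999 0.0039 0.1994] F [ 0.5  0.5 -0. ] w 0.0855 j [-0.36  0.73  0.44  1.4  -0.24  1.61  0.15]
xyz cm [0.4, -4.39, 8.81] rot deg [0.0, -0.19, -0.23]
```

jog_arm([
  {"xyz": [0.4, -4.4, 3.0], "delta_rot": [0, -0.2, -0.2], "fingers": 0},
  {"xyz": [0.4, -4.4, 6.0], "delta_rot": [0, -0.2, -0.2], "fingers": 0},
  {"xyz": [0.4, -4.4, 8.8], "delta_rot": [0, -0.2, -0.2], "fingers": 0},
  {"xyz": [0.4, -4.4, 8.8], "delta_rot": [0, -0.2, -0.2], "fingers": 0},
  {"xyz": [0.4, -4.4, 8.8], "delta_rot": [0, -0.2, -0.2], "fingers": 0},
])

```text
clock: 2.88
tcp_pos: [0.5166, 0.0073, 0.1451]
orientation: [-1.889, -1.968, 0.529]
contact_force: [1.2, -0.2, 1.4]
grip_width: 0.0852
```

```bash
python3 -c "
from h import *
rel(*pk([82,0,22]))
im=imaging.grab_frame('wrist');cv2.imwrite('pics/w2.png',im)"
```

```text
clk 2.88 tcp [0.5166 0.0073 0.1451] F [ 1.2 -0.2  1.4] w 0.0852 j [-0.4   0.66  0.43  1.67 -0.23  1.41  0.16]
xyz cm [-0.2, 0.09, -0.04] rot deg [-0.13, 0.02, 0.14]
```

View pics/w2.png

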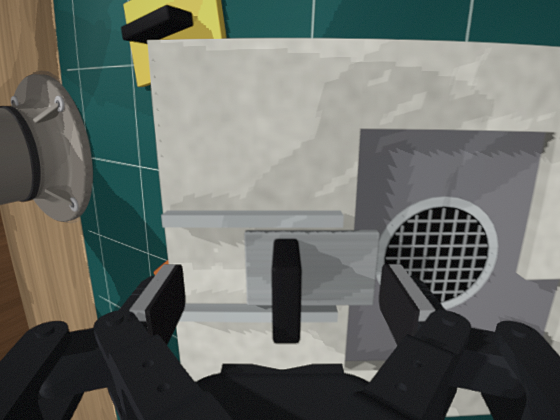

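jog_arm([
  {"xyz": [-0.2, 0.1, 0], "delta_rot": [0, 0, 0], "fingers": 1},
  {"xyz": [-0.2, 0.1, 0], "delta_rot": [0, 0, 0], "fingers": 1},
  {"xyz": [-0.2, 0.1, 0], "delta_rot": [0, 0, 0], "fingers": 1},
  {"xyz": [-0.2, 0.1, 0], "delta_rot": [0, 0, 0], "fingers": 1},
  {"xyz": [-0.2, 0.1, 0], "delta_rot": [0, 0, 0], "fingers": 1},
], grip_force=40)

```text
clock: 3.35
tcp_pos: [0.5198, 0.0047, 0.1457]
orientation: [-1.892, -1.97, 0.526]
contact_force: [0.1, -0.1, 0.4]
grip_width: 0.0254
```

```bash
python3 -c "
from h import *
rel(*pk([110,0,22]))
im=imaging.grab_frame('wrist');cv2.imwrite('pics/w3.png',im)"
```

```text
clk 3.35 tcp [0.5198 0.0047 0.1457] F [ 0.1 -0.1  0.4] w 0.0254 j [-0.4   0.66  0.43  1.66 -0.23  1.41  0.16]
xyz cm [0.07, -2.94, 0.15] rot deg [0.09, 0.04, 0.1]
```

jog_arm([
  {"xyz": [0, 0, 0], "delta_rot": [0, 0, 0], "fingers": 1},
  {"xyz": [0, 0, 0], "delta_rot": [0, 0, 0], "fingers": 1},
  {"xyz": [0, 0, 0], "delta_rot": [0, 0, 0], "fingers": 1},
  {"xyz": [0, 0, 0], "delta_rot": [0, 0, 0], "fingers": 1},
  {"xyz": [0, 0, 0], "delta_rot": [0, 0, 0], "fingers": 1},
], grip_force=40)

```text
clock: 3.82
tcp_pos: [0.5196, 0.0047, 0.1457]
orientation: [-1.892, -1.97, 0.526]
contact_force: [0.8, 0.6, 1.5]
grip_width: 0.0114
```

```bash
python3 -c "
from h import *
rel(*pk([110,0,22]))
im=imaging.grab_frame('wrist');cv2.imwrite('pics/w3.png',im)"
```

```text
clk 3.82 tcp [0.5196 0.0047 0.1457] F [0.8 0.6 1.5] w 0.0114 j [-0.4   0.66  0.43  1.66 -0.23  1.41  0.16]
xyz cm [0.07, -2.93, 0.15] rot deg [0.08, 0.03, 0.11]
```

View pics/w3.png

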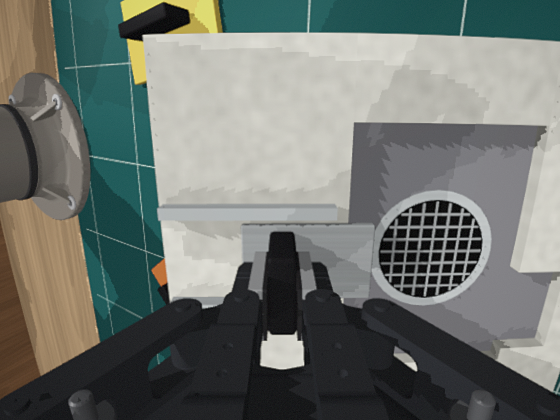

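jog_arm([
  {"xyz": [0, -0.6, 0], "delta_rot": [0, 0, 0], "fingers": 1},
  {"xyz": [0, -1.2, 0], "delta_rot": [0, 0, 0], "fingers": 1},
  {"xyz": [0, -1.8, 0], "delta_rot": [0, 0, 0], "fingers": 1},
  {"xyz": [0, -2.4, 0], "delta_rot": [0, 0, 0], "fingers": 1},
  {"xyz": [0, -2.6, 0], "delta_rot": [0, 0, 0], "fingers": 1},
])

```text
clock: 4.28
tcp_pos: [0.4962, 0.0038, 0.1592]
orientation: [-1.892, -1.97, 0.526]
contact_force: [1.5, -0.4, -2.4]
grip_width: 0.0113
```

jog_arm([
  {"xyz": [0, -0.1, 0], "delta_rot": [0, 0, 0], "fingers": 1},
  {"xyz": [0, -0.2, 0], "delta_rot": [0, 0, 0], "fingers": 1},
  {"xyz": [0, -0.3, 0], "delta_rot": [0, 0, 0], "fingers": 1},
  {"xyz": [0, -0.4, 0], "delta_rot": [0, 0, 0], "fingers": 1},
  {"xyz": [0, -0.4, 0], "delta_rot": [0, 0, 0], "fingers": 1},
])

```text
clock: 4.7
tcp_pos: [0.4944, 0.0037, 0.1603]
orientation: [-1.895, -1.973, 0.522]
contact_force: [6.1, 0.0, -9.4]
grip_width: 0.011
```

jog_arm([
  {"xyz": [0, -0.3, -0.1], "delta_rot": [0, 0, 0], "fingers": 1},
  {"xyz": [0, -0.3, -0.1], "delta_rot": [0, 0, 0], "fingers": 1},
  {"xyz": [0, -0.3, -0.1], "delta_rot": [0, 0, 0], "fingers": 1},
  {"xyz": [0, -0.3, -0.1], "delta_rot": [0, 0, 0], "fingers": 1},
  {"xyz": [0, -0.3, -0.1], "delta_rot": [0, 0, 0], "fingers": 1},
])

```text
clock: 5.12
tcp_pos: [0.4944, 0.0037, 0.1604]
orientation: [-1.898, -1.977, 0.519]
contact_force: [8.8, -0.7, -19.5]
grip_width: 0.0111
```

```bash
python3 -c "
from h import *
rel(*pk([110,0,22]))
im=imaging.grab_frame('wrist');cv2.imwrite('pics/w4.png',im)"
```

```text
clk 5.12 tcp [0.4944 0.0037 0.1604] F [  8.8  -0.7 -19.5] w 0.0111 j [-0.42  0.6   0.44  1.73 -0.22  1.4   0.15]
xyz cm [0.07, -0.01, 0.16] rot deg [0.62, 0.13, 0.12]
```

View pics/w4.png

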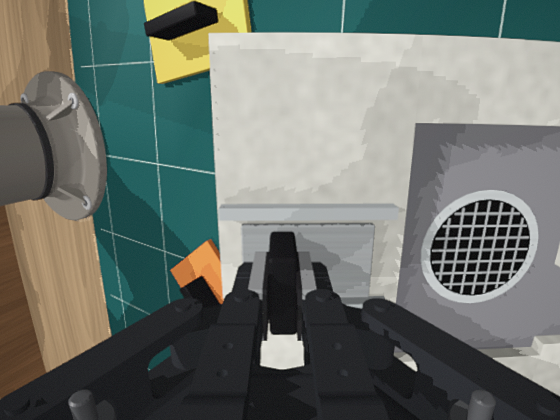

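jog_arm([
  {"xyz": [0, 0, 0], "delta_rot": [0, 0, 0], "fingers": 0.5},
  {"xyz": [0, 0, 0], "delta_rot": [0, 0, 0], "fingers": 0.5},
  {"xyz": [0, 0, 0], "delta_rot": [0, 0, 0], "fingers": 0.5},
  {"xyz": [0, 0, 0], "delta_rot": [0, 0, 0], "fingers": 0.5},
  {"xyz": [0, 0, -4], "delta_rot": [0, 0, 0], "fingers": 0},
])

```text
clock: 5.58
tcp_pos: [0.5076, 0.0046, 0.1914]
orientation: [-1.89, -1.968, 0.532]
contact_force: [0.1, -0.2, -1.3]
grip_width: 0.0533
```

jog_arm([
  {"xyz": [0, 0, -4], "delta_rot": [0, 0, 0], "fingers": 0},
  {"xyz": [0, 0, -8], "delta_rot": [0, 0, 0], "fingers": 0},
  {"xyz": [0, 4, -8], "delta_rot": [0, 0, 0], "fingers": 0},
  {"xyz": [0, 7, -8], "delta_rot": [0, 0, 0], "fingers": 0},
  {"xyz": [0, 7, -8], "delta_rot": [0, 0, 0], "fingers": 0},
])

```text
clock: 6.0
tcp_pos: [0.6101, 0.0096, 0.2216]
orientation: [-1.887, -1.967, 0.534]
contact_force: [-1.2, 0.4, -1.2]
grip_width: 0.0854
```

```bash
python3 -c "
from h import *
rel(*pk([40,0,110]))
ci=imaging.camera_info('wrist');im=imaging.grab_frame('wrist');cv2.imwrite('pics/w5.png',im)
import pickle;pickle.dump(ci,open('w5.pkl','wb'))
S=1.4;im=cv2.resize(im,None,fx=S,fy=S)
o,A=Tpocket(*BOX)
draw(im,ci,o+z3(POCKET,.0)@A.T,(0,0,255),S)
draw(im,ci,o+z3(POCKET,.008)@A.T,(0,255,0),S)
draw(im,ci,o+rect(-93,142,-106,106,8)@A.T,(0,255,0),S)
draw(im,ci,o+rect(104,116,-18,18,48)@A.T,(0,255,255),S)
cv2.imwrite('pics/w5o.png',im)
"
```

```text
clk 6.0 tcp [0.6101 0.0096 0.2216] F [-1.2  0.4 -1.2] w 0.0854 j [-0.36  0.73  0.45  1.34 -0.24  1.66  0.15]
xyz cm [-0.07, 0.03, 2.46] rot deg [-0.34, 0.15, 0.14]
```

View pics/w5o.png

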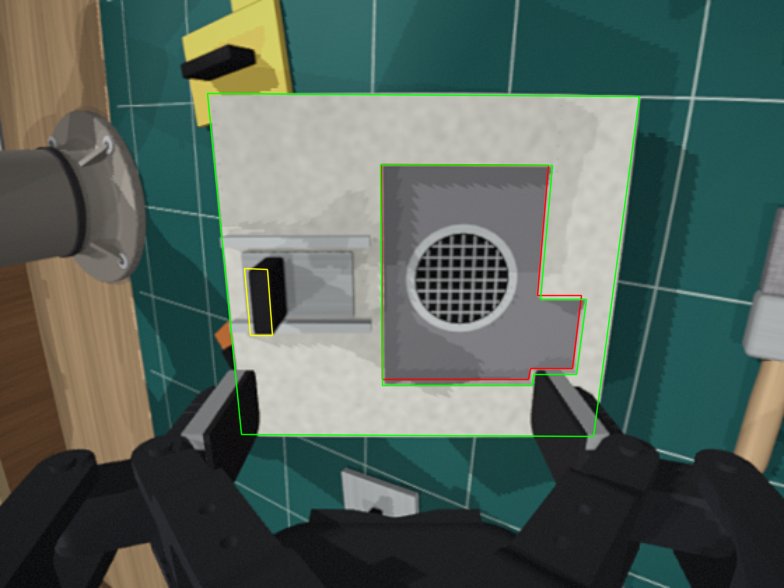

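```bash
cat >> h.py <<'E'
COV=[.480,.2875,np.radians(-98.7)]
def cv(p):
    A=R.from_euler('z',COV[2]).as_matrix(); return np.array([COV[0],COV[1],0])+A@(np.array(p)/1e3),toolA(A)
E
python3 -c "
from h import *
rel(*cv([0,0,150]))"
```

```text
clk 6.05 tcp [0.6085 0.0091 0.223 ] F [ 0.1  0.8 -0.4] w 0.0855 j [-0.36  0.73  0.45  1.35 -0.24  1.67  0.15]
xyz cm [28.35, -6.41, 12.18] rot deg [-25.45, -20.85, -76.98]
```

jog_arm([
  {"xyz": [10, -2.4, 2.0], "delta_rot": [-25.4, -20.8, -77], "fingers": 0},
  {"xyz": [28.3, -6.4, 12.2], "delta_rot": [-25.4, -20.8, -77], "fingers": 0},
  {"xyz": [28.3, -6.4, 12.2], "delta_rot": [-25.4, -20.8, -77], "fingers": 0},
  {"xyz": [28.3, -6.4, 12.2], "delta_rot": [-25.4, -20.8, -77], "fingers": 0},
  {"xyz": [28.3, -6.4, 12.2], "delta_rot": [-25.4, -20.8, -77], "fingers": 0},
])

```text
clock: 6.47
tcp_pos: [0.5232, 0.1944, 0.1792]
orientation: [-1.291, -2.601, 0.333]
contact_force: [0.5, 0.0, -0.9]
grip_width: 0.0856
```

```bash
python3 -c "
from h import *
rel(*cv([0,0,150]))"
```

```text
clk 6.47 tcp [0.5232 0.1944 0.1792] F [ 0.5  0.  -0.9] w 0.0856 j [-0.64  0.53  0.27  1.67 -0.15  1.28  0.33]
xyz cm [9.74, 3.1, 3.06] rot deg [-14.3, -11.8, -43.71]
```

jog_arm([
  {"xyz": [9.7, 3.1, 3.0], "delta_rot": [-14.3, -11.8, -43.7], "fingers": 0},
  {"xyz": [9.7, 3.1, 3.0], "delta_rot": [-14.3, -11.8, -43.7], "fingers": 0},
  {"xyz": [9.7, 3.1, 3.0], "delta_rot": [-14.3, -11.8, -43.7], "fingers": 0},
  {"xyz": [9.7, 3.1, 3.0], "delta_rot": [-14.3, -11.8, -43.7], "fingers": 0},
  {"xyz": [9.7, 3.1, 3.0], "delta_rot": [-14.3, -11.8, -43.7], "fingers": 0},
])

```text
clock: 6.88
tcp_pos: [0.478, 0.2892, 0.1511]
orientation: [-0.514, -3.042, 0.089]
contact_force: [1.1, -0.8, -0.5]
grip_width: 0.0854
```

```bash
python3 -c "
from h import *
rel(*cv([0,0,150]))"
```

```text
clk 6.88 tcp [0.478  0.2892 0.1511] F [ 1.1 -0.8 -0.5] w 0.0854 j [-0.74  0.42  0.11  1.86 -0.05  0.95  0.63]
xyz cm [-0.25, -0.08, 0.11] rot deg [-3.56, -2.93, -10.47]
```

jog_arm([
  {"xyz": [0, 0, 0], "delta_rot": [-3.5, -2.9, -10.5], "fingers": 0},
  {"xyz": [0, 0, 0], "delta_rot": [-3.5, -2.9, -10.5], "fingers": 0},
  {"xyz": [0, 0, 0], "delta_rot": [-3.5, -2.9, -10.5], "fingers": 0},
  {"xyz": [0, 0, 0], "delta_rot": [-3.5, -2.9, -10.5], "fingers": 0},
  {"xyz": [0, 0, 0], "delta_rot": [-3.5, -2.9, -10.5], "fingers": 0},
])

```text
clock: 7.3
tcp_pos: [0.4782, 0.2889, 0.1518]
orientation: [-0.242, -3.132, 0.002]
contact_force: [-0.3, -1.0, -0.5]
grip_width: 0.0856
```

```bash
python3 -c "
from h import *
rel(*cv([0,0,30]))
ci=imaging.camera_info('wrist');im=imaging.grab_frame('wrist');cv2.imwrite('pics/w6.png',im)
import pickle;pickle.dump(ci,open('w6.pkl','wb'))
S=1.4;im=cv2.resize(im,None,fx=S,fy=S)
A=R.from_euler('z',COV[2]).as_matrix();o=np.array([COV[0],COV[1],0])
draw(im,ci,o+z3(COVER,.008)@A.T,(0,0,255),S)
draw(im,ci,o+rect(-7,7,-35,35,40)@A.T,(0,255,0),S)
cv2.imwrite('pics/w6o.png',im)
"
```

```text
clk 7.3 tcp [0.4782 0.2889 0.1518] F [-0.3 -1.  -0.5] w 0.0856 j [-0.71  0.38  0.06  1.92 -0.03  0.85  0.79]
xyz cm [-0.21, -0.09, 12.18] rot deg [-0.07, -0.03, -0.13]
```

View pics/w6o.png

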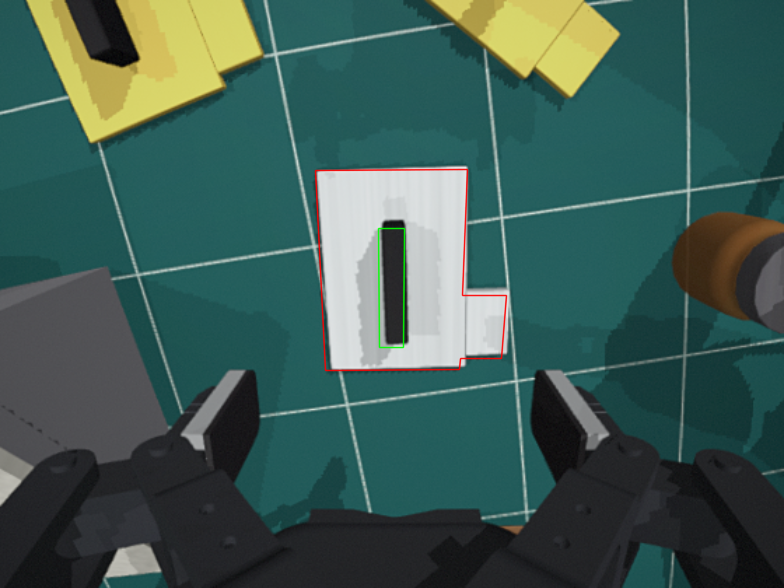

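```bash
cat > fc.py <<'E'
from h import *
import pickle
from scipy.optimize import least_squares
ci=pickle.load(open('w6.pkl','rb'))
z=lambda a,b:[(a+.5)/1.4-.5,(b+.5)/1.4-.5]
L=[(z(316,170),(45,-65,8)),(z(468,166),(-45,-65,8)),(z(507,290),(-73,13,8)),(z(506,355),(-73,57,8)),(z(329,370),(45,65,8)),(z(463,290),(-45,13,8)),(z(394,220),(0,-35,40)),(z(394,344),(0,35,32))]
P=np.array([p for _,p in L])/1e3
def f(v):
    A=R.from_euler('z',v[2]).as_matrix();return (proj(ci,np.array([v[0],v[1],0])+P@A.T)-np.array([q for q,_ in L])).ravel()
s=least_squares(f,COV,loss='soft_l1');print(np.round(s.x,4),np.degrees(s.x[2]));print(np.round(s.fun.reshape(-1,2),1).tolist())
COV[:]=s.x
rel(*cv([0,0,14]))
E
python3 fc.py
```

```text
[ 0.4788  0.289  -1.704 ] -97.63023613202505
[[-0.4, -0.6], [-0.4, -0.2], [1.2, 0.8], [-0.4, -0.3], [-0.1, -0.6], [1.4, 1.5], [-1.3, 4.1], [0.7, -2.8]]
clk 7.35 tcp [0.4783 0.2891 0.1515] F [ 0.6  0.  -0.2] w 0.0856 j [-0.71  0.38  0.06  1.92 -0.03  0.85  0.79]
xyz cm [-0.06, 0.02, 13.75] rot deg [-0.07, -0.04, -1.17]
```

jog_arm([
  {"xyz": [-0.1, 0, 4], "delta_rot": [0, 0, -1.2], "fingers": 0},
  {"xyz": [-0.1, 0, 8], "delta_rot": [0, 0, -1.2], "fingers": 0},
  {"xyz": [-0.1, 0, 11], "delta_rot": [0, 0, -1.2], "fingers": 0},
  {"xyz": [-0.1, 0, 13.7], "delta_rot": [0, 0, -1.2], "fingers": 0},
  {"xyz": [-0.1, 0, 13.7], "delta_rot": [0, 0, -1.2], "fingers": 0},
])

```text
clock: 7.77
tcp_pos: [0.4762, 0.2867, 0.0095]
orientation: [-0.209, -3.127, 0.012]
contact_force: [-0.9, -0.3, -0.6]
grip_width: 0.0858
```

```bash
sed -i 's/^COV=.*/COV=[.4788,.289,-1.704]/' h.py; python3 -c "
from h import *
rel(*cv([0,0,14]))
im=imaging.grab_frame('wrist');cv2.imwrite('pics/w7.png',im)"
```

```text
clk 7.77 tcp [0.4762 0.2867 0.0095] F [-0.9 -0.3 -0.6] w 0.0858 j [-0.69  0.59  0.04  1.99 -0.04  0.57  0.82]
xyz cm [-0.23, 0.26, -0.45] rot deg [-0.46, -0.42, -0.02]
```

View pics/w7.png

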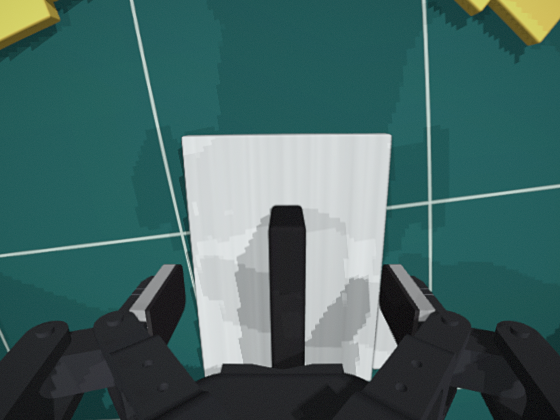

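jog_arm([
  {"xyz": [-0.2, 0.2, -0.4], "delta_rot": [-0.4, -0.4, 0], "fingers": 0},
  {"xyz": [-0.2, 0.2, -0.4], "delta_rot": [-0.4, -0.4, 0], "fingers": 0},
  {"xyz": [-0.2, 0.2, -0.4], "delta_rot": [-0.4, -0.4, 0], "fingers": 0.5},
  {"xyz": [-0.2, 0.2, -0.4], "delta_rot": [-0.4, -0.4, 0], "fingers": 0.5},
  {"xyz": [-0.2, 0.2, -0.4], "delta_rot": [-0.4, -0.4, 0], "fingers": 0.5},
])

```text
clock: 8.23
tcp_pos: [0.4805, 0.2897, 0.0174]
orientation: [0.21, 3.131, 0.004]
contact_force: [0.5, 0.2, 0.3]
grip_width: 0.0518
```

```bash
python3 -c "
from h import *
rel(*cv([0,0,14]))"
```

```text
clk 8.23 tcp [0.4805 0.2897 0.0174] F [0.5 0.2 0.3] w 0.0518 j [-0.69  0.58  0.04  1.98 -0.04  0.57  0.82]
xyz cm [0.16, -0.09, 0.34] rot deg [0.15, 0.2, -0.03]
```

jog_arm([
  {"xyz": [0.1, -0.1, 0.3], "delta_rot": [0.1, 0.2, 0], "fingers": 0.5},
  {"xyz": [0.1, -0.1, 0.3], "delta_rot": [0.1, 0.2, 0], "fingers": 1},
  {"xyz": [0.1, -0.1, 0.3], "delta_rot": [0.1, 0.2, 0], "fingers": 1},
  {"xyz": [0.1, -0.1, 0.3], "delta_rot": [0.1, 0.2, 0], "fingers": 1},
  {"xyz": [0.1, -0.1, 0.3], "delta_rot": [0.1, 0.2, 0], "fingers": 1},
], grip_force=70)

```text
clock: 8.65
tcp_pos: [0.4794, 0.2889, 0.0146]
orientation: [0.21, 3.135, 0.001]
contact_force: [-0.5, -1.0, 4.2]
grip_width: 0.0127
```

jog_arm([
  {"xyz": [0, 0, 0], "delta_rot": [0, 0, 0], "fingers": 1},
  {"xyz": [0, 0, 0], "delta_rot": [0, 0, 0], "fingers": 1},
  {"xyz": [0, 0, 0], "delta_rot": [0, 0, 0], "fingers": 1},
  {"xyz": [0, 0, 0], "delta_rot": [0, 0, 0], "fingers": 1},
  {"xyz": [0, 0, 0], "delta_rot": [0, 0, 0], "fingers": 1},
], grip_force=70)

```text
clock: 9.07
tcp_pos: [0.4794, 0.2889, 0.0145]
orientation: [0.21, 3.135, 0.001]
contact_force: [0.4, -1.2, 1.9]
grip_width: 0.0128
```

```bash
python3 -c "
from h import *
rel(*cv([0,0,14]))
rel(*pk([0,0,70]))
ci=imaging.camera_info('wrist');im=imaging.grab_frame('wrist');cv2.imwrite('pics/w8.png',im)"
```

```text
clk 9.07 tcp [0.4794 0.2889 0.0145] F [ 0.4 -1.2  1.9] w 0.0128 j [-0.68  0.59  0.04  1.98 -0.04  0.57  0.82]
xyz cm [0.06, 0.01, 0.05] rot deg [0.05, -0.0, -0.03]
clk 9.07 tcp [0.4794 0.2889 0.0145] F [ 0.4 -1.2  1.9] w 0.0128 j [-0.68  0.59  0.04  1.98 -0.04  0.57  0.82]
xyz cm [-16.94, -25.95, -13.13] rot deg [24.94, 20.91, 78.18]
```

View pics/w8.png

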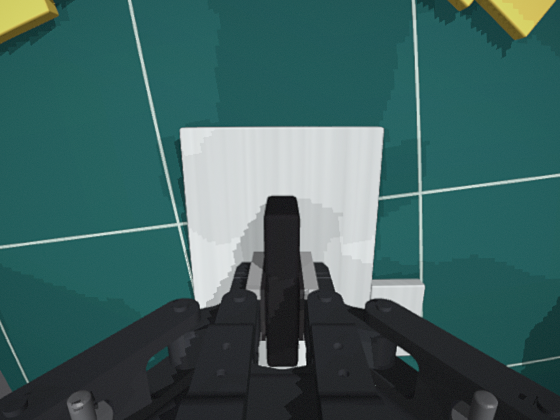

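jog_arm([
  {"xyz": [0, 0, -2], "delta_rot": [0, 0, 0], "fingers": 1},
  {"xyz": [0, 0, -5], "delta_rot": [0, 0, 0], "fingers": 1},
  {"xyz": [0, 0, -9], "delta_rot": [0, 0, 0], "fingers": 1},
  {"xyz": [0, 0, -13], "delta_rot": [0, 0, 0], "fingers": 1},
  {"xyz": [0, 0, -17], "delta_rot": [0, 0, 0], "fingers": 1},
])

```text
clock: 9.53
tcp_pos: [0.4785, 0.288, 0.1854]
orientation: [-0.21, -3.133, 0.001]
contact_force: [0.7, 1.1, -3.2]
grip_width: 0.0128
```

jog_arm([
  {"xyz": [0, 0, -5], "delta_rot": [0, 0, 0], "fingers": 1},
  {"xyz": [0, 0, -8], "delta_rot": [0, 0, 0], "fingers": 1},
  {"xyz": [0, 0, -8], "delta_rot": [0, 0, 0], "fingers": 1},
  {"xyz": [0, 0, -8], "delta_rot": [0, 0, 0], "fingers": 1},
  {"xyz": [0, 0, -8], "delta_rot": [0, 0, 0], "fingers": 1},
])

```text
clock: 9.95
tcp_pos: [0.4777, 0.2875, 0.2639]
orientation: [-0.21, -3.131, 0.003]
contact_force: [0.3, 0.3, -4.6]
grip_width: 0.0129
```

```bash
python3 -c "
from h import *
rel(*pk([0,0,150]))
ci=imaging.camera_info('wrist');im=imaging.grab_frame('wrist');cv2.imwrite('pics/w9.png',im)"
```

```text
clk 9.95 tcp [0.4777 0.2875 0.2639] F [ 0.3  0.3 -4.6] w 0.0129 j [-0.71  0.25  0.07  1.8  -0.02  1.09  0.8 ]
xyz cm [-21.05, -25.11, 4.89] rot deg [24.65, 20.88, 78.18]
```

View pics/w9.png

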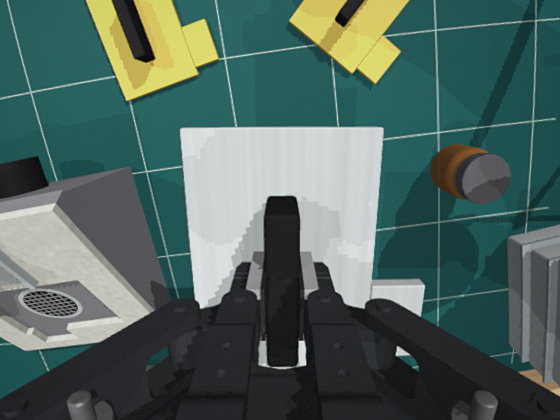

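jog_arm([
  {"xyz": [-21, -25.1, 4.9], "delta_rot": [24.6, 20.9, 78.2], "fingers": 1},
  {"xyz": [-21, -25.1, 4.9], "delta_rot": [24.6, 20.9, 78.2], "fingers": 1},
  {"xyz": [-21, -25.1, 4.9], "delta_rot": [24.6, 20.9, 78.2], "fingers": 1},
  {"xyz": [-21, -25.1, 4.9], "delta_rot": [24.6, 20.9, 78.2], "fingers": 1},
  {"xyz": [-21, -25.1, 4.9], "delta_rot": [24.6, 20.9, 78.2], "fingers": 1},
])

```text
clock: 10.42
tcp_pos: [0.587, 0.112, 0.2305]
orientation: [-1.04, -2.772, 0.261]
contact_force: [0.9, 1.8, -2.9]
grip_width: 0.0127
```

```bash
python3 -c "
from h import *
rel(*pk([0,0,150]))"
```

```text
clk 10.42 tcp [0.587  0.112  0.2305] F [ 0.9  1.8 -2.9] w 0.0127 j [-0.5   0.49  0.27  1.58 -0.08  1.32  0.64]
xyz cm [-11.76, -3.03, 1.13] rot deg [13.97, 11.97, 44.84]
```

jog_arm([
  {"xyz": [-2, -0.5, -0.5], "delta_rot": [14, 12, 44.8], "fingers": 1},
  {"xyz": [-4, -1, -0.5], "delta_rot": [14, 12, 44.8], "fingers": 1},
  {"xyz": [-6, -1.5, -0.5], "delta_rot": [14, 12, 44.8], "fingers": 1},
  {"xyz": [-8, -2, 0], "delta_rot": [14, 12, 44.8], "fingers": 1},
  {"xyz": [-10, -2.5, 0], "delta_rot": [14, 12, 44.8], "fingers": 1},
])

```text
clock: 10.83
tcp_pos: [0.6447, 0.027, 0.2226]
orientation: [-1.7, -2.204, 0.471]
contact_force: [-0.3, -0.3, -2.9]
grip_width: 0.0124
```

```bash
python3 -c "
from h import *
rel(*pk([0,0,150]))"
```

```text
clk 10.83 tcp [0.6447 0.027  0.2226] F [-0.3 -0.3 -2.9] w 0.0124 j [-0.38  0.74  0.42  1.28 -0.21  1.63  0.3 ]
xyz cm [-1.83, 0.63, 0.45] rot deg [3.39, 3.13, 11.76]
```

jog_arm([
  {"xyz": [-1.8, 0.6, 0.4], "delta_rot": [3.4, 3.1, 11.8], "fingers": 1},
  {"xyz": [-1.8, 0.6, 0.4], "delta_rot": [3.4, 3.1, 11.8], "fingers": 1},
  {"xyz": [-1.8, 0.6, 0.4], "delta_rot": [3.4, 3.1, 11.8], "fingers": 1},
  {"xyz": [-1.8, 0.6, 0.4], "delta_rot": [3.4, 3.1, 11.8], "fingers": 1},
  {"xyz": [-1.8, 0.6, 0.4], "delta_rot": [3.4, 3.1, 11.8], "fingers": 1},
])

```text
clock: 11.25
tcp_pos: [0.6521, 0.012, 0.2145]
orientation: [-1.889, -1.971, 0.528]
contact_force: [0.4, -0.0, -3.1]
grip_width: 0.0123
```

```bash
cat > ov.py <<'E'
from h import *
import sys
def go(name,tgt,dz=14.5):
    rel(*tgt)
    ci=imaging.camera_info('wrist');ob=r.get_obs();im=imaging.grab_frame('wrist');cv2.imwrite(f'pics/{name}.png',im)
    S=1.4;im=cv2.resize(im,None,fx=S,fy=S)
    o,A=Tpocket(*BOX)
    draw(im,ci,o+z3(POCKET,.008)@A.T,(0,255,0),S)
    draw(im,ci,o+rect(-93,142,-106,106,8)@A.T,(0,255,0),S)
    T=rot(ob['orientation']); C=np.c_[-T[:,1],np.cross(-T[:,2],-T[:,1]),-T[:,2]]
    c=ob['tcp_pos']-C[:,2]*dz/1e3
    print('cover in pocket mm',np.round(A.T@(c-o)*1e3,1),'ang',np.round(np.degrees(R.from_matrix(A.T@C).as_rotvec()),2))
    draw(im,ci,c+z3(COVER,.008)@C.T,(0,0,255),S)
    cv2.imwrite(f'pics/{name}o.png',im)
E
python3 -c "
from ov import *
go('w10',pk([0,0,70]))"
```

```text
clk 11.25 tcp [0.6521 0.012  0.2145] F [ 0.4 -0.  -3.1] w 0.0123 j [-0.34  0.81  0.46  1.22 -0.27  1.71  0.16]
xyz cm [-0.15, 0.03, 7.94] rot deg [-0.04, 0.06, 0.21]
cover in pocket mm [  0.2  -1.5 134.9] ang [ 0.06 -0.04  0.21]
```

View pics/w10o.png

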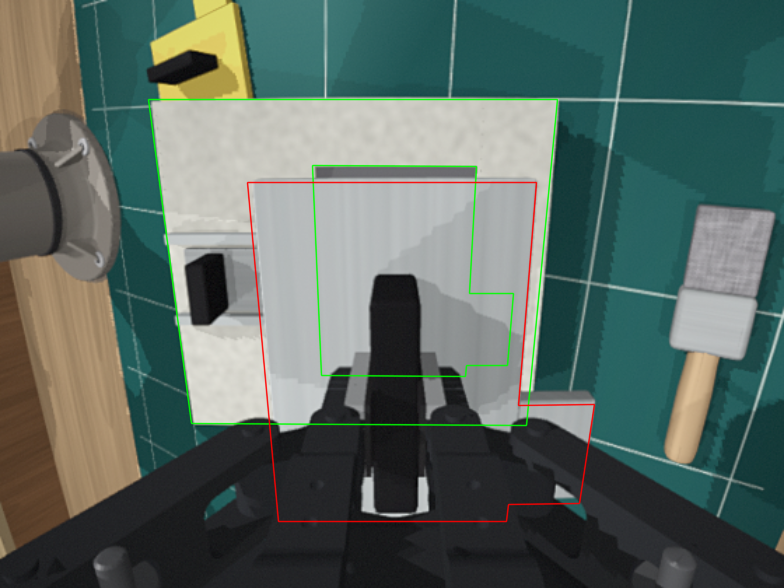

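```bash
python3 -c "
import cv2
im=cv2.imread('pics/w10.png')
cv2.imwrite('pics/w10z.png',cv2.resize(im[115:315,170:430],None,fx=3,fy=3,interpolation=cv2.INTER_CUBIC))
"
```

```text
(no output)
```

View pics/w10z.png

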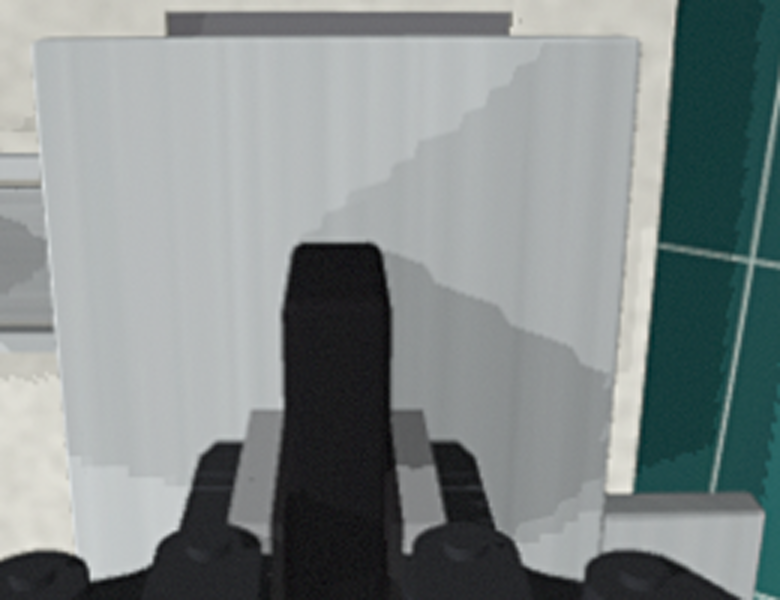

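```bash
cat > fg.py <<'E'
from h import *
from scipy.optimize import least_squares
ci=imaging.camera_info('wrist');ob=r.get_obs()
T=rot(ob['orientation']); C=np.c_[-T[:,1],np.cross(-T[:,2],-T[:,1]),-T[:,2]]
z=lambda a,b:[170+(a+.5)/3-.5,115+(b+.5)/3-.5]
L=[(z(36,41),(45,-65,8)),(z(637,40),(-45,-65,8)),(z(604,511),(-45,13,8)),(z(763,513),(-73,13,8)),(z(77,560),(45,20,8))]
P=np.array([p for _,p in L])/1e3;Q=np.array([q for q,_ in L])
def f(v,b):
    c=ob['tcp_pos']+C@np.array([v[0],v[1],v[2] if b else -.0145]); A=C@R.from_euler('z',v[3]).as_matrix()
    d=proj(ci,c+P@A.T)-Q; d[4,1]=0; return d.ravel()
for b in(1,0):
    s=least_squares(f,[0,0,-.0145,0],args=(b,),loss='soft_l1');print(np.round(s.x[:3]*1e3,1),np.degrees(s.x[3]));print(np.round(s.fun.reshape(-1,2),1).tolist())
E
python3 fg.py
```

```text
[ -1.2  -0.4 -17.9] 0.016741704894894082
[[-0.5, 0.2], [1.4, 0.5], [-0.6, 0.1], [0.1, -1.2], [0.0, 0.0]]
[-0.6 -0.9 -7.4] 0.40430270854823125
[[-5.0, 0.1], [1.5, -1.1], [0.2, 2.0], [2.0, 0.3], [-2.5, 0.0]]
```

jog_arm([
  {"xyz": [-0.2, 0, 2], "delta_rot": [0, 0, 0.2], "fingers": 1},
  {"xyz": [-0.2, 0, 4.5], "delta_rot": [0, 0, 0.2], "fingers": 1},
  {"xyz": [-0.2, 0, 7], "delta_rot": [0, 0, 0.2], "fingers": 1},
  {"xyz": [-0.2, 0, 9], "delta_rot": [0, 0, 0.2], "fingers": 1},
  {"xyz": [-0.2, 0, 10], "delta_rot": [0, 0, 0.2], "fingers": 1},
])

```text
clock: 11.72
tcp_pos: [0.6002, 0.0099, 0.1274]
orientation: [-1.888, -1.97, 0.528]
contact_force: [-0.9, -0.3, -2.0]
grip_width: 0.0126
```

```bash
python3 -c "
from ov import *
go('w11',pk([0,0.4,27]))"
```

```text
clk 11.72 tcp [0.6002 0.0099 0.1274] F [-0.9 -0.3 -2. ] w 0.0126 j [-0.37  0.8   0.44  1.44 -0.28  1.5   0.18]
xyz cm [-0.18, 0.17, 2.1] rot deg [-0.1, 0.05, 0.23]
cover in pocket mm [ 1.7 -1.4 33.5] ang [ 0.05 -0.1   0.23]
```

View pics/w11o.png

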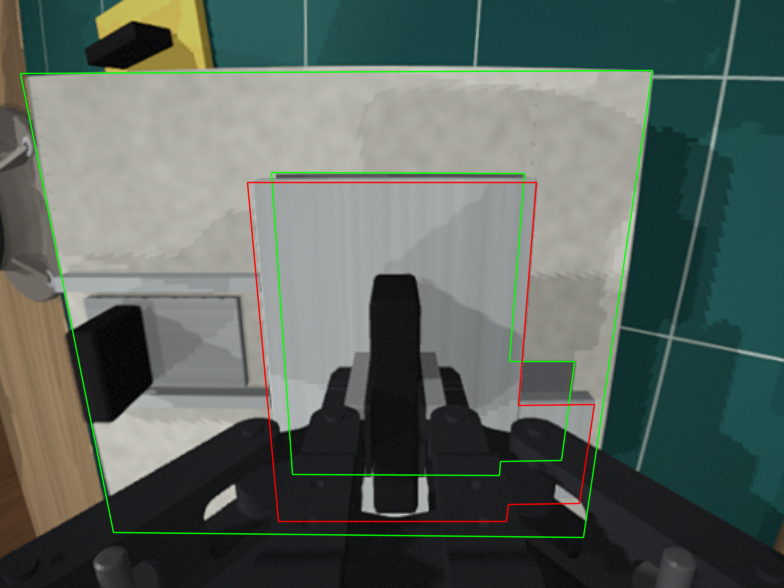

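jog_arm([
  {"xyz": [-0.2, 0.2, 0.5], "delta_rot": [-0.1, 0, 0.2], "fingers": 1},
  {"xyz": [-0.2, 0.2, 1.0], "delta_rot": [-0.1, 0, 0.2], "fingers": 1},
  {"xyz": [-0.2, 0.2, 1.5], "delta_rot": [-0.1, 0, 0.2], "fingers": 1},
  {"xyz": [-0.2, 0.2, 1.5], "delta_rot": [-0.1, 0, 0.2], "fingers": 1},
  {"xyz": [-0.2, 0.2, 1.5], "delta_rot": [-0.1, 0, 0.2], "fingers": 1},
])

```text
clock: 12.18
tcp_pos: [0.5942, 0.0075, 0.113]
orientation: [-1.893, -1.967, 0.529]
contact_force: [1.1, 0.3, -1.9]
grip_width: 0.0127
```

```bash
python3 -c "
from ov import *
go('w12',pk([0,0.4,27]))"
```

```text
clk 12.18 tcp [0.5942 0.0075 0.113 ] F [ 1.1  0.3 -1.9] w 0.0127 j [-0.37  0.81  0.44  1.47 -0.28  1.47  0.18]
xyz cm [0.03, -0.03, 0.55] rot deg [-0.06, 0.05, 0.0]
cover in pocket mm [-0.2  0.8 18. ] ang [ 0.05 -0.06  0.  ]
```

View pics/w12o.png

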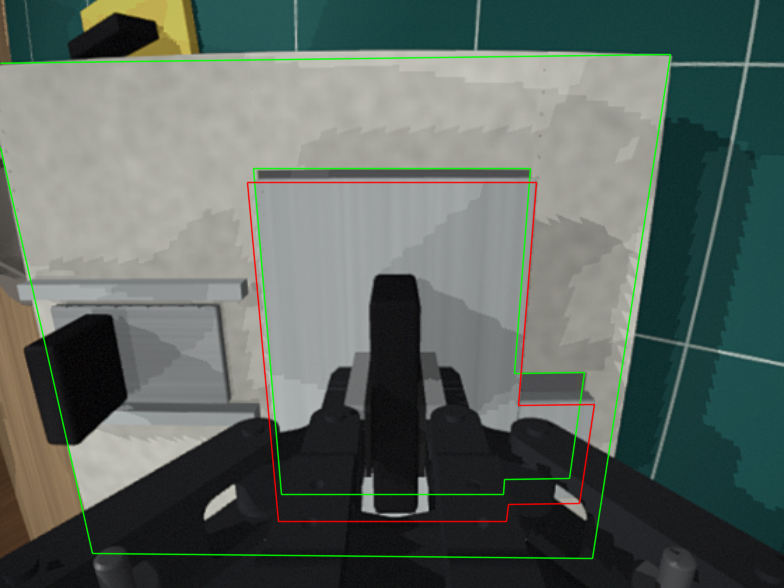

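jog_arm([
  {"xyz": [0, 0, 0.3], "delta_rot": [0, 0, 0], "fingers": 1},
  {"xyz": [0, 0, 0.6], "delta_rot": [0, 0, 0], "fingers": 1},
  {"xyz": [0, 0, 0.8], "delta_rot": [0, 0, 0], "fingers": 1},
  {"xyz": [0, 0, 0.8], "delta_rot": [0, 0, 0], "fingers": 1},
  {"xyz": [0, 0, 0.8], "delta_rot": [0, 0, 0], "fingers": 1},
])

```text
clock: 12.65
tcp_pos: [0.5902, 0.0073, 0.1061]
orientation: [-1.893, -1.967, 0.529]
contact_force: [0.4, -0.0, -2.8]
grip_width: 0.0132
```

```bash
python3 -c "
from ov import *
go('w13',pk([0,0.4,14.5]))
import cv2
im=cv2.imread('pics/w13.png')
cv2.imwrite('pics/w13z.png',cv2.resize(im[105:305,160:440],None,fx=2.8,fy=2.8,interpolation=cv2.INTER_CUBIC))"
```

```text
clk 12.65 tcp [0.5902 0.0073 0.1061] F [ 0.4 -0.  -2.8] w 0.0132 j [-0.37  0.81  0.44  1.48 -0.28  1.45  0.18]
xyz cm [0.04, -0.02, 1.0] rot deg [-0.07, 0.04, 0.0]
cover in pocket mm [-0.2  0.8 10. ] ang [ 0.04 -0.07  0.  ]
```

View pics/w13z.png

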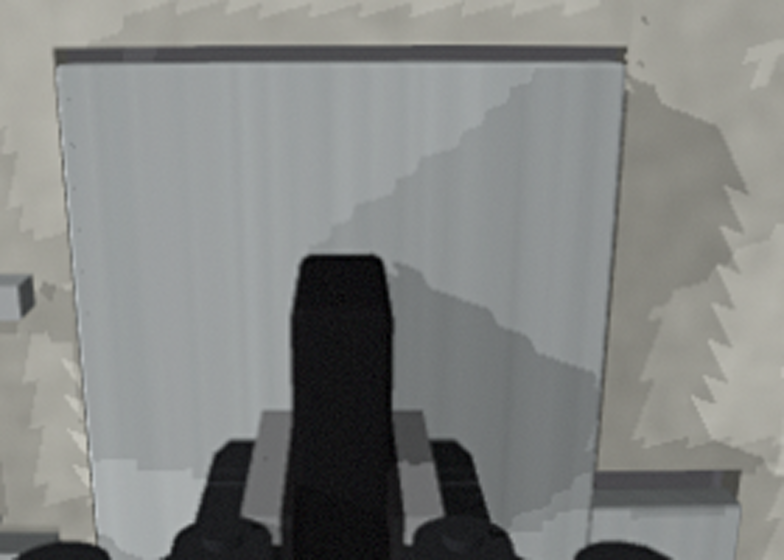

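jog_arm([
  {"xyz": [0, 0, 0.15], "delta_rot": [0, 0, 0], "fingers": 1},
  {"xyz": [0, 0, 0.3], "delta_rot": [0, 0, 0], "fingers": 1},
  {"xyz": [0, 0, 0.45], "delta_rot": [0, 0, 0], "fingers": 1},
  {"xyz": [0, 0, 0.6], "delta_rot": [0, 0, 0], "fingers": 1},
  {"xyz": [0, 0, 0.6], "delta_rot": [0, 0, 0], "fingers": 1},
])

```text
clock: 13.12
tcp_pos: [0.587, 0.0072, 0.1007]
orientation: [-1.892, -1.967, 0.529]
contact_force: [0.4, -0.1, -3.3]
grip_width: 0.0126
```

```bash
python3 -c "
from ov import *
go('w14',pk([0,0.4,14.5]))
im=cv2.imread('pics/w14.png')
cv2.imwrite('pics/w14z.png',cv2.resize(im[105:305,160:440],None,fx=2.8,fy=2.8,interpolation=cv2.INTER_CUBIC))"
```

```text
clk 13.12 tcp [0.587  0.0072 0.1007] F [ 0.4 -0.1 -3.3] w 0.0126 j [-0.37  0.82  0.44  1.49 -0.28  1.44  0.18]
xyz cm [0.04, -0.02, 0.37] rot deg [-0.08, 0.04, -0.0]
cover in pocket mm [-0.2  0.8  3.7] ang [ 0.04 -0.08 -0.  ]
```

View pics/w14z.png

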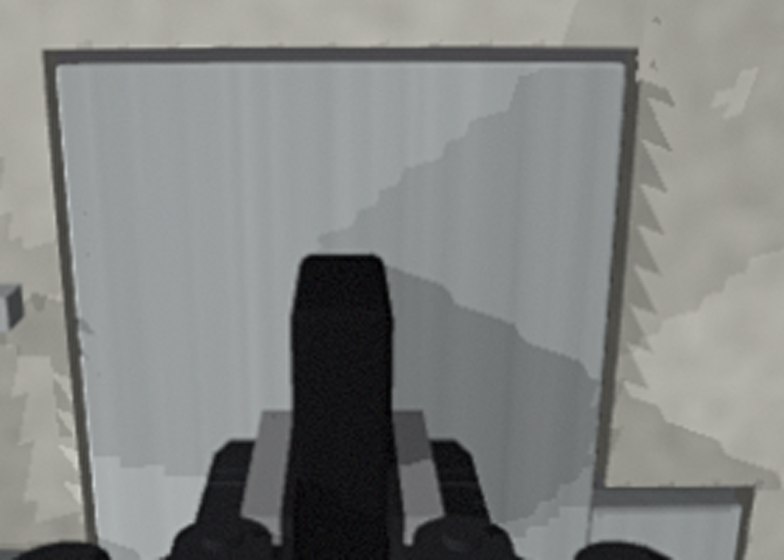

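jog_arm([
  {"xyz": [0, 0, 0.1], "delta_rot": [0, 0, 0], "fingers": 1},
  {"xyz": [0, 0, 0.2], "delta_rot": [0, 0, 0], "fingers": 1},
  {"xyz": [0, 0, 0.3], "delta_rot": [0, 0, 0], "fingers": 1},
  {"xyz": [0, 0, 0.3], "delta_rot": [0, 0, 0], "fingers": 1},
  {"xyz": [0, 0, 0.3], "delta_rot": [0, 0, 0], "fingers": 1},
])

```text
clock: 13.58
tcp_pos: [0.5856, 0.0072, 0.0982]
orientation: [-1.892, -1.967, 0.529]
contact_force: [-0.1, -0.8, -2.0]
grip_width: 0.0128
```

jog_arm([
  {"xyz": [0, 0, 0.05], "delta_rot": [0, 0, 0], "fingers": 1},
  {"xyz": [0, 0, 0.1], "delta_rot": [0, 0, 0], "fingers": 1},
  {"xyz": [0, 0, 0.15], "delta_rot": [0, 0, 0], "fingers": 1},
  {"xyz": [0, 0, 0.15], "delta_rot": [0, 0, 0], "fingers": 1},
  {"xyz": [0, 0, 0.15], "delta_rot": [0, 0, 0], "fingers": 1},
])

```text
clock: 14.0
tcp_pos: [0.5853, 0.0071, 0.0976]
orientation: [-1.893, -1.968, 0.528]
contact_force: [1.3, 1.1, 4.6]
grip_width: 0.0124
```

```bash
python3 -c "
from ov import *
go('w15',pk([0,0.4,14.5]))
im=cv2.imread('pics/w15.png')
cv2.imwrite('pics/w15z.png',cv2.resize(im[105:305,160:440],None,fx=2.8,fy=2.8,interpolation=cv2.INTER_CUBIC))"
```

```text
clk 14.0 tcp [0.5853 0.0071 0.0976] F [1.3 1.1 4.6] w 0.0124 j [-0.37  0.82  0.44  1.5  -0.28  1.43  0.18]
xyz cm [0.04, -0.03, 0.02] rot deg [-0.02, 0.04, 0.01]
cover in pocket mm [-0.3  0.8  0.2] ang [ 0.04 -0.02  0.01]
```

View pics/w15z.png

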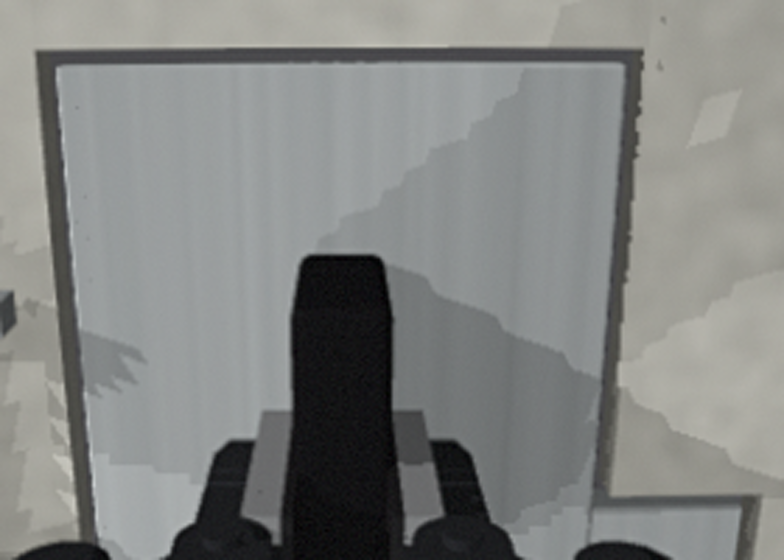

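jog_arm([
  {"xyz": [0, 0, 0], "delta_rot": [0, 0, 0], "fingers": 0.6},
  {"xyz": [0, 0, 0], "delta_rot": [0, 0, 0], "fingers": 0.5},
  {"xyz": [0, 0, 0], "delta_rot": [0, 0, 0], "fingers": 0.4},
  {"xyz": [0, 0, 0], "delta_rot": [0, 0, 0], "fingers": 0.4},
  {"xyz": [0, 0, 0], "delta_rot": [0, 0, 0], "fingers": 0.4},
])

```text
clock: 14.47
tcp_pos: [0.5851, 0.0071, 0.0974]
orientation: [-1.893, -1.967, 0.529]
contact_force: [-0.2, -0.1, -0.8]
grip_width: 0.051
```

jog_arm([
  {"xyz": [0, 0, -1], "delta_rot": [0, 0, 0], "fingers": 0.4},
  {"xyz": [0, 0, -3], "delta_rot": [0, 0, 0], "fingers": 0.4},
  {"xyz": [0, 0, -6], "delta_rot": [0, 0, 0], "fingers": 0.2},
  {"xyz": [0, -3, -10], "delta_rot": [0, 0, 0], "fingers": 0},
  {"xyz": [0, -5, -10], "delta_rot": [0, 0, 0], "fingers": 0},
])

```text
clock: 14.88
tcp_pos: [0.5954, 0.0072, 0.213]
orientation: [-1.897, -1.972, 0.524]
contact_force: [0.5, 0.2, 0.9]
grip_width: 0.0844
```

```bash
python3 -c "
from ov import *
go('w16',pk([70,0,110]))"
```

```text
clk 14.88 tcp [0.5954 0.0072 0.213 ] F [0.5 0.2 0.9] w 0.0844 j [-0.38  0.71  0.47  1.41 -0.25  1.62  0.16]
xyz cm [0.11, -2.14, 0.95] rot deg [0.32, 0.11, 0.01]
cover in pocket mm [ 48.6   1.1 105.2] ang [0.11 0.32 0.01]
```

View pics/w16.png

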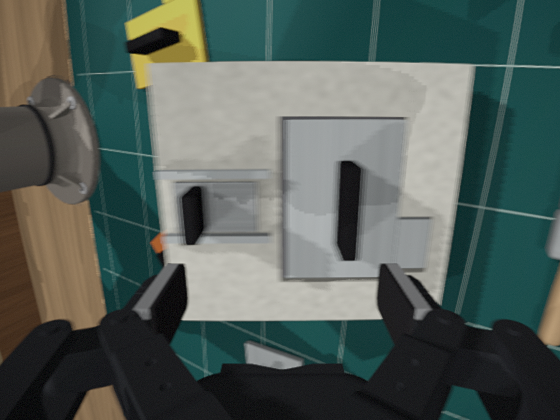

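```bash
python3 -c "
from h import *
rel(*pk([110,0,22]))"
```

```text
clk 14.93 tcp [0.5927 0.0063 0.2161] F [-0.5 -1.8  2.6] w 0.0854 j [-0.39  0.7   0.47  1.41 -0.25  1.62  0.16]
xyz cm [0.19, -5.81, 9.86] rot deg [0.37, 0.04, -0.05]
```

jog_arm([
  {"xyz": [0.2, -4, 1], "delta_rot": [0.3, 0, 0], "fingers": 0},
  {"xyz": [0.2, -5.8, 4], "delta_rot": [0.3, 0, 0], "fingers": 0},
  {"xyz": [0.2, -5.8, 7], "delta_rot": [0.3, 0, 0], "fingers": 0},
  {"xyz": [0.2, -5.8, 9.7], "delta_rot": [0.3, 0, 0], "fingers": 0},
  {"xyz": [0.2, -5.8, 9.7], "delta_rot": [0.3, 0, 0], "fingers": 0},
])

```text
clock: 15.35
tcp_pos: [0.4899, 0.0047, 0.158]
orientation: [-1.89, -1.962, 0.533]
contact_force: [-1.0, 0.6, -0.7]
grip_width: 0.0853
```

```bash
python3 -c "
from h import *
rel(*pk([110,0,22]))"
```

```text
clk 15.35 tcp [0.4899 0.0047 0.158 ] F [-1.   0.6 -0.7] w 0.0853 j [-0.44  0.61  0.46  1.73 -0.23  1.41  0.16]
xyz cm [-0.05, 0.25, -0.27] rot deg [-0.38, 0.01, -0.06]
```

jog_arm([
  {"xyz": [0, 0.2, -0.2], "delta_rot": [-0.3, 0, 0], "fingers": 0.3},
  {"xyz": [0, 0.2, -0.2], "delta_rot": [-0.3, 0, 0], "fingers": 0.6},
  {"xyz": [0, 0.2, -0.2], "delta_rot": [-0.3, 0, 0], "fingers": 1},
  {"xyz": [0, 0.2, -0.2], "delta_rot": [-0.3, 0, 0], "fingers": 1},
  {"xyz": [0, 0.2, -0.2], "delta_rot": [-0.3, 0, 0], "fingers": 1},
], grip_force=40)

```text
clock: 15.77
tcp_pos: [0.4938, 0.0047, 0.1594]
orientation: [-1.895, -1.967, 0.527]
contact_force: [0.1, -0.5, -1.1]
grip_width: 0.0257
```

jog_arm([
  {"xyz": [0, 0, 0], "delta_rot": [0, 0, 0], "fingers": 1},
  {"xyz": [0, 0, 0], "delta_rot": [0, 0, 0], "fingers": 1},
  {"xyz": [0, 0, 0], "delta_rot": [0, 0, 0], "fingers": 1},
  {"xyz": [0, 0, 0], "delta_rot": [0, 0, 0], "fingers": 1},
  {"xyz": [0, 0, 0], "delta_rot": [0, 0, 0], "fingers": 1},
], grip_force=40)

```text
clock: 16.18
tcp_pos: [0.4944, 0.0047, 0.1597]
orientation: [-1.895, -1.968, 0.526]
contact_force: [2.7, 0.0, 4.6]
grip_width: 0.011
```

```bash
python3 -c "
from h import *
rel(*pk([70,0,22]))"
```

```text
clk 16.18 tcp [0.4944 0.0047 0.1597] F [2.7 0.  4.6] w 0.011 j [-0.44  0.61  0.46  1.72 -0.23  1.41  0.16]
xyz cm [-0.03, 3.95, 0.11] rot deg [0.11, 0.02, -0.06]
```

jog_arm([
  {"xyz": [0, 0.8, 0], "delta_rot": [0, 0, 0], "fingers": 1},
  {"xyz": [0, 1.6, 0], "delta_rot": [0, 0, 0], "fingers": 1},
  {"xyz": [0, 2.4, 0], "delta_rot": [0, 0, 0], "fingers": 1},
  {"xyz": [0, 3.2, 0], "delta_rot": [0, 0, 0], "fingers": 1},
  {"xyz": [0, 3.6, 0], "delta_rot": [0, 0, 0], "fingers": 1},
])

```text
clock: 16.6
tcp_pos: [0.5268, 0.006, 0.141]
orientation: [-1.895, -1.968, 0.526]
contact_force: [0.9, 1.4, 4.4]
grip_width: 0.0111
```

jog_arm([
  {"xyz": [0, 0.2, 0], "delta_rot": [0, 0, 0], "fingers": 1},
  {"xyz": [0, 0.4, 0], "delta_rot": [0, 0, 0], "fingers": 1},
  {"xyz": [0, 0.5, 0], "delta_rot": [0, 0, 0], "fingers": 1},
  {"xyz": [0, 0.6, 0], "delta_rot": [0, 0, 0], "fingers": 1},
  {"xyz": [0, 0.6, 0], "delta_rot": [0, 0, 0], "fingers": 1},
])

```text
clock: 17.02
tcp_pos: [0.5291, 0.0062, 0.1397]
orientation: [-1.891, -1.962, 0.532]
contact_force: [-9.0, 0.9, 16.7]
grip_width: 0.0112
```

```bash
python3 -c "
from h import *
rel(*pk([70,0,22]))"
```

```text
clk 17.02 tcp [0.5291 0.0062 0.1397] F [-9.   0.9 16.7] w 0.0112 j [-0.41  0.69  0.45  1.63 -0.25  1.42  0.17]
xyz cm [-0.04, -0.05, 0.1] rot deg [-0.36, -0.04, -0.07]
```

jog_arm([
  {"xyz": [0, 0, 0], "delta_rot": [0, 0, 0], "fingers": 0.7},
  {"xyz": [0, 0, 0], "delta_rot": [0, 0, 0], "fingers": 0.6},
  {"xyz": [0, 0, 0], "delta_rot": [0, 0, 0], "fingers": 0.6},
  {"xyz": [0, 0, 0], "delta_rot": [0, 0, 0], "fingers": 0.6},
  {"xyz": [0, 0, 0], "delta_rot": [0, 0, 0], "fingers": 0.6},
])

```text
clock: 17.43
tcp_pos: [0.5293, 0.0061, 0.1393]
orientation: [-1.891, -1.962, 0.532]
contact_force: [1.0, 0.4, -1.1]
grip_width: 0.0342
```

jog_arm([
  {"xyz": [0, 0, -2], "delta_rot": [0, 0, 0], "fingers": 0.6},
  {"xyz": [0, 0, -5], "delta_rot": [0, 0, 0], "fingers": 0.6},
  {"xyz": [0, 0, -9], "delta_rot": [0, 0, 0], "fingers": 0.4},
  {"xyz": [0, 0, -12], "delta_rot": [0, 0, 0], "fingers": 0},
  {"xyz": [0, 0, -12], "delta_rot": [0, 0, 0], "fingers": 0},
])

```text
clock: 17.85
tcp_pos: [0.5944, 0.0081, 0.2477]
orientation: [-1.897, -1.969, 0.524]
contact_force: [-1.1, -0.3, 0.3]
grip_width: 0.0691
```

```bash
python3 -c "
from ov import *
go('w17',pk([70,0,150]))
im=imaging.grab_frame('scene');cv2.imwrite('pics/s17.png',im)
cv2.imwrite('pics/w17z.png',cv2.resize(cv2.imread('pics/w17.png')[40:320,100:500],None,fx=2,fy=2,interpolation=cv2.INTER_CUBIC))"
```

```text
clk 17.85 tcp [0.5944 0.0081 0.2477] F [-1.1 -0.3  0.3] w 0.0691 j [-0.39  0.68  0.48  1.38 -0.24  1.68  0.15]
xyz cm [0.02, -0.31, -0.08] rot deg [0.23, 0.02, -0.06]
cover in pocket mm [ 66.9   0.2 134.8] ang [ 0.02  0.23 -0.06]
```

View pics/w17z.png

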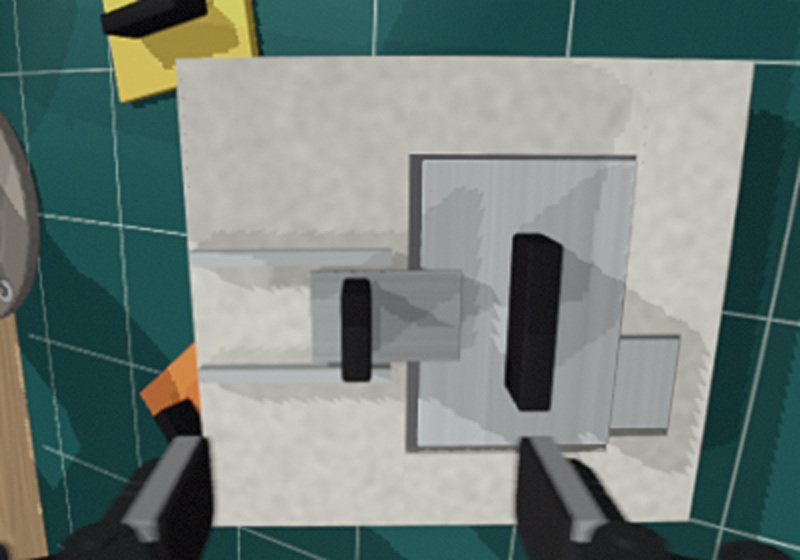

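View pics/s17.png

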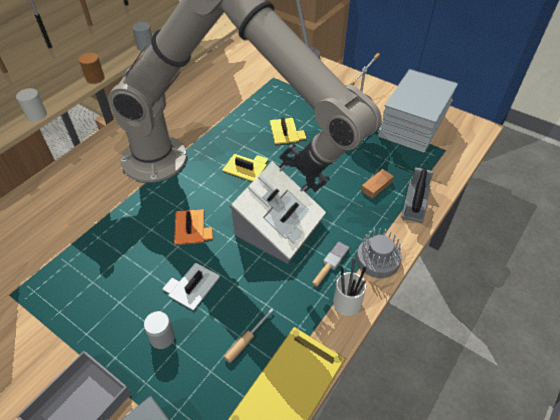

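```bash
python3 -c "
from h import *
print(r.get_obs()['contact_force']); print(r.hand_in())"
```

```text
[-0.25466858 -0.18182091 -0.39332025]
the job is handed in; nothing more can be done
None
```

The cover is in the pocket and the keeper is locked over it. I handed the job in at about 18 s of the 67 s allowed, with the gripper open and clear; no verdict was reported.

- **Keeper up:** I gripped the fin and slid the keeper up until it hit its stop. The fin centre read pocket x ≈ 110 mm, which is fully up.
- **Cover:** The white cover on the robot's left had the matching tab. I turned it and lowered it square into the pocket. It met the floor with about 7 N, and the arm's reading put its underside 0.2 mm above the floor. Then I let go.
- **Keeper down:** I slid it to its lower stop. The fin centre read within 0.5 mm of x = 70 mm, which is locked.

**Last checks:**
- The last wrist picture shows the cover flat in the pocket, the tab in its recess and the tongue over the cover.
- The last scene picture shows the other cover and the loose things where they were, judged by eye.
- The contact force read about zero.

**What disagreed:**
- After I let go, the cover slid about 3 mm down the slope to the pocket's low edge, within its play.
- The wrist camera showed things about 3 mm farther away than the arm did. I used arm contact for height and slope position, and matched pocket and cover in the same camera sideways.

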